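Carry a wet painting upright on its tippy table easel to the drying dock

ROBOT

A 7-joint arm with a two-finger parallel gripper is mounted at the origin on the work surface. World frame = base frame: x ahead of the robot, y to its left, z up, the work surface at z = 0. Lengths are in mm, angles in rad, forces in N, time in s.
With the tool pointing down it reaches from about 350 to 900 mm from the base axis. Payload 19.9 kg.
Tool frame: the origin (TCP) lies midway between the tips of the shut fingers; the grasp point (between the pads) lies 19 mm behind it (r.tcp_to_grasp is the distance from the TCP to the grasp point, in mm); z points along the fingers, y is the direction in which the jaws open and shut (so a half turn about z gives the same grasp; the last joint's range is limited). The gripper opens to 94 mm and grips with 3 to 60 N. Pads are 16 mm wide; open, the fingers measure 119 mm over their backs; the gripper's body (75 mm by 177 mm) begins 78 mm behind the grasp point.
Start: joints at [-1.329, 0.417, -0.01, 1.614, 0.005, 1.111, -0.053], TCP at [174.394, 600.155, 205.425] pointing down, gripper open.
Joint ranges: [-2.81, 2.81], [-0.39, 2.02], [-1.27, 1.25], [0.06, 2.57], [-1.19, 4.33], [0.19, 2], [-2.82, 2.82]. Speed limits (rad/s): [1.89, 1.89, 2.39, 2.39, 3.01, 3.01, 3.01].

INTERFACE

Orientations are given as [roll, pitch, yaw] about the fixed x, y, z axes, in that order (R = Rz(yaw) Ry(pitch) Rx(roll)).
In Python, from plant import r, cams gives the robot as it stands.
- The arm moves only by the tool step_arm, never from a script. Its argument "rows" is one flat list of numbers, 4 for each row, row after row: the shift along the tool's x, y, z in cm, then the turn about the tool's z in degrees. A call has 1 to 5 rows; each row shifts and turns the commanded pose from where the row before left it, along the tool's axes as they then stand; what a row does not reach is not made up. A row lasts 1/8 s, in which the tool goes at most 62.5 mm and 10.7 degrees, less where a joint would pass 70% of its speed; a pose out of reach is approached as far as the arm can. A call with a gripper value outside its range is refused whole. "claw" is the opening in per cent of the stroke, from 0 (shut) to 100 (fully open), set as the call begins (left out, the last holds). The fingers move at their own pace and stop on an object; the grip force is fixed at half the most. Time passes only in rows, so rows that do not move let the fingers close. It gives the time, the measured TCP pose, the force and the opening at its end, in the units of the state.
- r.sense(): the state, without advancing time (a new reading comes with each control period).
- cams.camera(name): name is "side" or "top"; returns (picture, depth): 384x512x3 uint8, red, green, blue; 384x512 float32, mm along the optical axis (not along the pixel's ray), 0 where there is no reading.
- cams.camera_info(name): a dict with "fov_y" (degrees; the focal length in pixels is half the picture's height over the tangent of half this angle, whatever the lens; pixels are square), "cx", "cy" (the principal point, pixels), "world_from_camera" (4x4, takes a point from camera to world coordinates). Camera axes: x right, y up, looking along -z (the intrinsics and any distortion apply to the point x, -y, -z); pixel columns grow to the right and rows downward; lengths in mm; the calibration is good to about 2 mm. A picture is of the moment at which its call begins. camera_info takes no time and is no camera call.
- r.job_done(): hands the job in, once; it reports no verdict.
The state is a dict: "clock": time; "joints": joint angles; "qvel": joint speeds; "tau": joint torques, N m; "ee_pos": TCP position; "tcp_rot": TCP orientation; "ft_force": force on the tool from outside, world axes, zero at the start; "torque": the same for the moment, N m; "opening": opening from 0.0 (shut) to 1.0 (fully open).
Only numpy, scipy, OpenCV 4.12 (cv2) and the standard library are available. Lean on these libraries where they do the work, as an engineer would, in place of code of your own. Each camera call takes 0.05 s, during which the arm holds its last target.

TASK

The little painting is still wet: pick up its table easel by the wooden handle, draw it back out of the grey work dock and hold it clear of the table with the mast over the yellow photo mark for at least six seconds, the painting upright all the while. Then slide the mast into the green drying dock, set the easel down on the table there, parked as it was in the work dock, and let go. The mast must never topple to the side, the robot must not touch mast or painting, and the other things on the table stay as they are.

Things in the scene. Friction and masses are not known exactly. Their poses are not given: they have to be found in the camera images.
- easel: Table easel, loose, 0.6 kg plus mast. Wooden base plate 130 mm wide (y), 12 thick, from x = -230 to +30 mm. Origin: on its underside, straight under the mast pivot; x points from handle to mast, z up. Steel ballast bar on the plate, x = -228 to -182, 110 wide, top at 28 mm. Whole centre of mass about 30 mm from the handle towards the mast.
- handle (a point): Grip point in the easel's wooden handle: upright block 60 mm long (x), 30 thick (y; grip across this), from 12 to 80 mm above the table. The point lies at x = -140 mm, y = 0, 55 mm above the easel's underside. Axes as the easel's.
- mast: Mast with painting, 0.30 kg nominal (true within a tenth). Origin at the pivot, 50 mm above the easel's underside; z up along the mast, x along the axle: it swings sideways only; positive about x sends the top to -y. Rod 14 mm thick, above it a painting 150 x 150 x 18 mm, centred 195 mm above the pivot. Centre of mass about 172 mm above the pivot, inertia about it 0.0106 kg m2.
- pivot (a point): The mast's pivot, fixed in the easel at x = 0, 50 mm high, axes as the easel's, in a yoke 46 long, 36 wide, up to 66 mm high. A spring of 0.38 N m/rad (zero when mast is square to base) and a damper of 0.05 N m s/rad turn the mast after the base when the base is tilted, but are too weak to hold it: left alone it falls sideways, time constant 0.4 to 0.8 s, to a stop 0.5 rad from square.
- canvas_top (a point): Middle of the mast's top, 270 mm above the pivot along the mast; axes as the mast's.
- dock_work: Grey work dock, fixed, with a flat dark mat; the easel stands here at the start. Origin on the table where the parked easel's origin belongs, axes as the parked easel's (x away from the robot). Its fork keeps the mast from falling; the mast leaves it towards the dock's -x. Fork post at x = 100 mm, on a foot from x = 60 to 150, 100 wide, 8 high.
- fork_work (a point): Middle of the grey dock's fork, 130 mm above the dock's origin; axes as the dock's. Arms 12 mm tall; slot 24 mm wide between them from x = -18 to +23 mm, closed at the far end, mouth flaring to 96 mm wide at x = -60. It holds the mast's rod below the painting.
- dock_dry: Green drying dock, fixed, with a flat green mat; sizes and axes as the grey dock's. The easel is parked here when its origin and axes agree with this dock's and its plate lies on the table.
- fork_dry (a point): Middle of the green dock's fork, as the grey one's.
- photo_mark: Flat yellow disc 110 mm across with a white centre, on the table; origin at its centre. The easel's origin (foot of the mast) is to be held above it.
- brush_jar: Bystander: brush jar: round glass 100 mm tall, 72 mm across, with three brushes sticking out to 215 mm. Origin at the middle of its underside.
- paint_bottle: Bystander: white bottle 120 mm tall, 56 mm across, green cap. Origin at the middle of its underside.
- paint_jar: Bystander: orange jar 80 mm tall, 70 mm across, white lid. Origin at the middle of its underside.
- mug: Bystander: blue mug 90 mm tall, 80 mm across. Origin at the middle of its underside.

How it is judged (in metres and radians):
On the way, in this order (a step that is already met when the one before it is completed fails the run):
1. the easel is held clear of the table over the photo mark, mast upright within 0.15 rad and touched by nothing, for 5 s (horizontal distance between easel and photo_mark below 0.05 m and height (world z) of easel above 0.008 m and angle between mast's own z axis and vertical below 0.15 rad and contact force between mast and anything else below 0.2 N), for 5 s.
2. the mast is in the fork of the drying dock (x of mast in the frame of dock_dry between -0.025 and 0.03 m and y of mast in the frame of dock_dry between -0.025 and 0.025 m and angle between mast's own z axis and vertical below 0.2 rad), for 0.2 s.
At the end, for the whole second after the job is handed in: The easel stands flat on the table in the drying dock, its origin within 18 mm sideways and -18 to +25 mm lengthwise of the dock's, turned less than 0.2 rad, mast in the fork and upright within 0.2 rad, all at rest and released (x of easel in the frame of dock_dry between -0.018 and 0.025 m and y of easel in the frame of dock_dry between -0.018 and 0.018 m and height (world z) of easel below 0.004 m and angle between easel's own z axis and vertical below 0.05 rad and angle between mast's own z axis and vertical below 0.2 rad and angle between the x axis of easel and the x axis of dock_dry, either way round below 0.2 rad and linear speed of easel below 0.03 m/s and angular speed of mast below 0.15 rad/s); the robot touches nothing.
It fails at once if the mast topples (tilts more than 0.3 rad) (angle between mast's own z axis and vertical above 0.3 rad).
It fails at once if the robot touches the mast or the painting (contact force between any of the fingers, the arm and mast above 0.5 N).
It fails at once if a bystander is pushed or knocked over (distance of any of brush_jar, paint_bottle, paint_jar, mug from where it was at the start of the episode above 0.03 m or angle between any of brush_jar, paint_bottle, paint_jar, mug's own z axis and vertical above 0.3 rad).
It also fails if it takes over 72 s, if anything falls off the work surface, if the arm or the gripper's body presses on something with over 40 N, if the wrist force passes 120 N, or if a joint passes its speed limit or range.

## Working session

There is one attempt and no reset: what is moved stays moved. The work goes in short steps, Python scripts to look and compute and a tool call to move; the robot and the scene stay as the last step left them, time stands still between calls to the robot, and variables do not carry over. Pictures are saved under pics/ and viewed, and the job is handed in when it is done.

Besides the shell and the picture viewer there is one more tool, called in YAML: its name, and indented under it one key for each argument. step_arm: Moves the arm, as the interface text tells. Its arguments: {"type":"object","properties":{"rows":{"type":"array"},"claw":{"type":"number"}},"required":["rows"]}

```bash
ls; mkdir -p pics; python3 - <<'E'
from plant import r,cams
import cv2
print(r.sense())
for n in("side","top"):
    print(n,cams.camera_info(n))
    p,d=cams.camera(n)
    cv2.imwrite(f"pics/{n}0.png",cv2.cvtColor(p,cv2.COLOR_RGB2BGR))
    import numpy as np; np.save(f"pics/{n}0d.npy",d)
E
```

```text
pics
{'clock': 0.0, 'joints': array([-1.32951059,  0.41794836, -0.0102832 ,  1.61416882,  0.00469195,
        1.11070796, -0.05299853]), 'qvel': array([-1.82424483e-03,  6.77212672e-04, -6.51692770e-05, -8.00425859e-04,
        1.90324969e-03,  8.16646117e-04, -1.17135975e-03]), 'tau': array([ 1.29391286e-03, -8.51255107e+01,  6.39565978e-01, -4.25983357e+01,
       -4.87444550e-02,  1.88779423e-02,  1.63053160e-04]), 'ee_pos': array([174.31115723, 599.80699465, 204.84361656]), 'tcp_rot': array([-3.14038728e+00,  9.17568066e-05,  2.85879498e+00]), 'ft_force': array([-0.23209123, -0.57126747,  0.61357661]), 'torque': array([-0.02064681, -0.01100611,  0.05545408]), 'opening': 1.0019500931928287}
side {'fov_y': 49.09664697918389, 'cx': 262.1978989043953, 'cy': 194.48075068732155, 'world_from_camera': array([[ 6.98586327e-01,  5.19931533e-01, -4.91577404e-01,
        -8.69468695e+01],
       [-7.15458740e-01,  5.16979448e-01, -4.69947914e-01,
        -6.63499476e+02],
       [ 9.79467544e-03,  6.80002537e-01,  7.33144333e-01,
         1.25679925e+03],
       [ 0.00000000e+00,  0.00000000e+00,  0.00000000e+00,
         1.00000000e+00]])}
top {'fov_y': 42.60744705349261, 'cx': 261.23253068074985, 'cy': 196.8927704643136, 'world_from_camera': array([[-1.44191666e-02,  9.93667322e-01, -1.11433125e-01,
         4.21167011e+02],
       [-9.99822054e-01, -1.29726009e-02,  1.36956686e-02,
         1.49131243e+01],
       [ 1.21633609e-02,  1.11610776e-01,  9.93677557e-01,
         1.92593295e+03],
       [ 0.00000000e+00,  0.00000000e+00,  0.00000000e+00,
         1.00000000e+00]])}
```

View pics/side0.png

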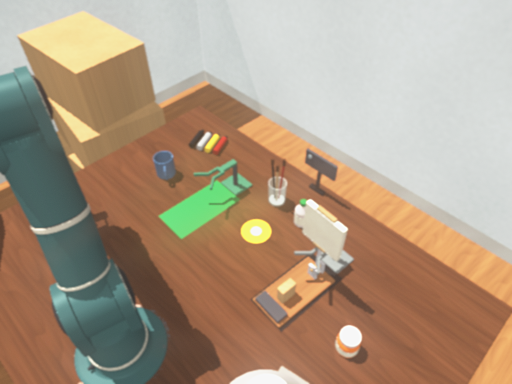

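View pics/top0.png

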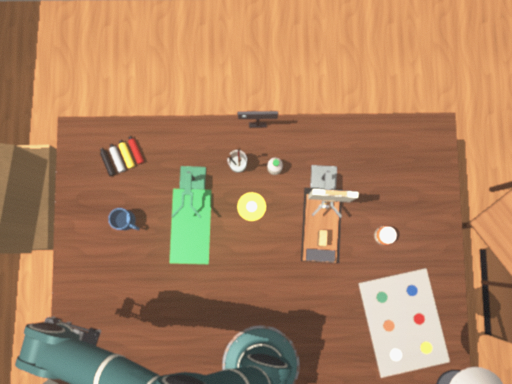

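```bash
cat > h.py <<'E'
import numpy as np,cv2
from plant import r,cams
H,W=384,512
def ray(n,u,v):
    i=cams.camera_info(n);f=H/2/np.tan(np.radians(i["fov_y"]/2))
    M=i["world_from_camera"];d=np.array([(u-i["cx"])/f,-(v-i["cy"])/f,-1.])
    return M[:3,3],M[:3,:3]@d
def at_z(n,u,v,z):
    o,d=ray(n,u,v);return o+d*(z-o[2])/d[2]
def tri(ut,us):
    (a,d),(b,e)=ray("top",*ut),ray("side",*us)
    s=np.linalg.lstsq(np.c_[d,-e],b-a,rcond=None)[0]
    p,q=a+d*s[0],b+e*s[1]
    return (p+q)/2,np.linalg.norm(p-q)
def cloud(n,D):
    i=cams.camera_info(n);f=H/2/np.tan(np.radians(i["fov_y"]/2));M=i["world_from_camera"]
    v,u=np.mgrid[0:H,0:W]
    P=np.stack([(u-i["cx"])/f*D,-(v-i["cy"])/f*D,-D],-1)
    return P@M[:3,:3].T+M[:3,3]
def shot(n,name):
    p,d=cams.camera(n);cv2.imwrite(f"pics/{name}.png",p[:,:,::-1]);np.save(f"pics/{name}d.npy",d);return p,d
def crop(name,u0,v0,w,h,k,out):
    p=cv2.imread(f"pics/{name}.png")[v0:v0+h,u0:u0+w]
    cv2.imwrite(f"pics/{out}.png",cv2.resize(p,None,fx=k,fy=k,interpolation=cv2.INTER_CUBIC))
E
python3 - <<'E'
from h import *
crop("top0",150,110,250,170,3,"t1");crop("side0",230,140,160,190,3,"s1");crop("side0",140,120,160,120,5,"s2")
crop("top0",285,155,75,115,5,"t2");crop("top0",160,155,60,115,5,"t3")
E
```

```text
(no output)
```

View pics/t2.png

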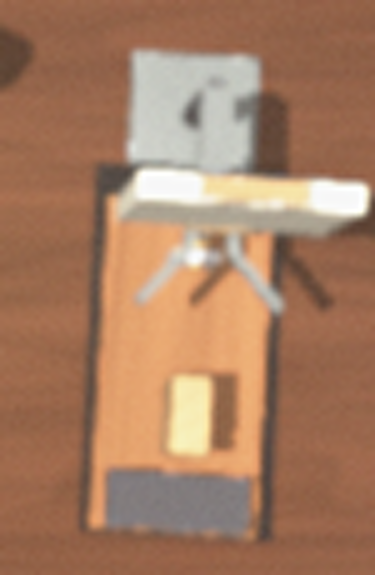

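View pics/t3.png

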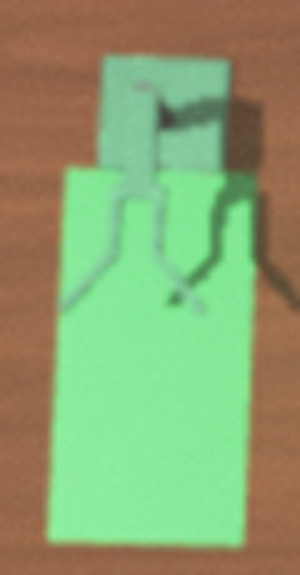

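View pics/s1.png

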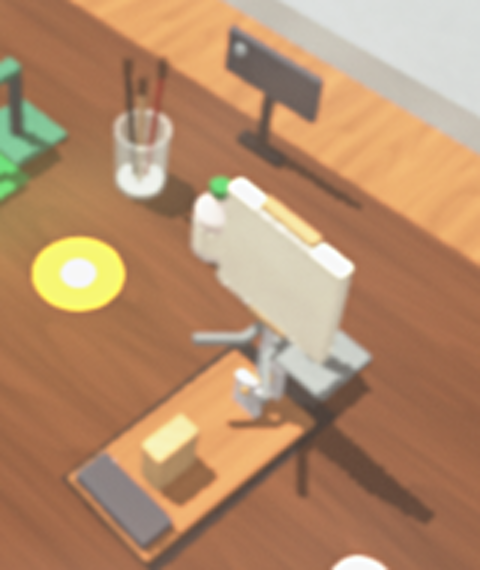

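View pics/s2.png

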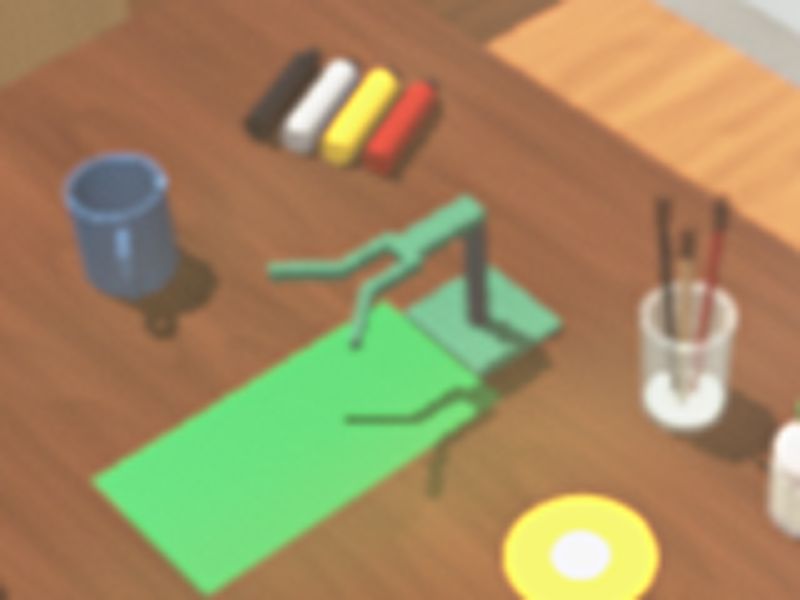

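```bash
python3 - <<'E'
from h import *
np.set_printoptions(precision=1,suppress=True)
T3=lambda x,y:(x/5+160-.4,y/5+155-.4)
S2=lambda x,y:(x/5+140-.4,y/5+120-.4)
T2=lambda x,y:(x/5+285-.4,y/5+155-.4)
S1=lambda x,y:(x/3+230-.33,y/3+140-.33)
print("dry mat top"); 
for p in[(65,168),(257,175),(245,545),(48,542)]:print(at_z("top",*T3(*p),1))
print("dry foot top z8")
for p in[(105,55),(230,60)]:print(at_z("top",*T3(*p),8))
print("dry mat side")
for p in[(92,481),(208,596),(498,390),(385,303)]:print(at_z("side",*S2(*p),1))
print("fork tips dry",tri(T3(65,308),S2(272,270)),tri(T3(202,310),S2(357,343)))
print("fork throat? ",tri(T3(118,195),S2(390,245)))
print("post top",tri(T3(145,85),S2(470,205)))
print("mark",at_z("top",251.5,206.5,0),at_z("side",*S1(78,272),0))
print("easel plate corners top z12")
for p in[(88,530),(262,533),(104,195),(276,235)]:print(at_z("top",*T2(*p),12))
print("handle",tri(T2(189,415),S1(171,437)))
for p,q in [((168,455),(146,448)),((207,457),(167,461)),((213,377),(195,430)),((176,374),(178,418))]:print(tri(T2(*p),S1(*q)))
print("canvas top",tri(T2(257,190),S1(290,220)))
print("bystanders, top",[at_z("top",u,v,z) for u,v,z in[(237,161,100),(275,165,120),(387,235,80),(120,219,90)]])
print("mat area")
D=np.load("pics/top0d.npy");C=cloud("top",D)
p=cv2.imread("pics/top0.png").astype(int);b,g,rr=p[...,0],p[...,1],p[...,2]
m=(g>rr+60)&(g>b+60)&(C[...,2]<20)
m[:, :160]=0; m[:,225:]=0
q=C[m];print(m.sum(),q.mean(0))
c=cv2.minAreaRect(q[:,:2].astype(np.float32));print(c,cv2.boxPoints(c))
# handle cloud
x=C.reshape(-1,3)
s=(x[:,2]>65)&(x[:,2]<95)&(abs(x[:,1]+270)<60)&(x[:,0]>300)&(x[:,0]<420)
print("handle pts",s.sum(),x[s].mean(0),x[s].min(0),x[s].max(0))
E
```

```text
dry mat top
[676.  336.5   1. ]
[668.5 185.7   1. ]
[379.9 195.8   1. ]
[384.4 348.    1. ]
dry foot top z8
[764.5 304.4   8. ]
[759.3 206.    8. ]
dry mat side
[389.3 349.3   1. ]
[383.4 197.8   1. ]
[677.2 195.4   1. ]
[678.5 334.5   1. ]
fork tips dry (array([556.1, 312.1, 139.6]), np.float64(2.286013316506216)) (array([554.1, 213.2, 133.9]), np.float64(3.1918232652164975))
fork throat?  (array([639.6, 274. , 134.9]), np.float64(4.4966399155837085))
post top (array([715.9, 257.3, 138.7]), np.float64(6.378903525155943))
mark [599.7  27.1   0. ] [606.1  30.5   0. ]
easel plate corners top z12
[ 386.3 -166.    12. ]
[ 382.  -300.5   12. ]
[ 646.5 -184.8   12. ]
[ 613.2 -318.8   12. ]
handle (array([ 473.3, -238.7,   79.9]), np.float64(3.9574367339667056))
(array([ 445.8, -224.7,   73.5]), np.float64(9.300150018889292))
(array([ 444.6, -253.5,   83.2]), np.float64(11.737423134008651))
(array([ 498.7, -254.6,   83.3]), np.float64(3.1089476760502253))
(array([ 501.8, -228.3,   73.4]), np.float64(3.0030688495710347))
canvas top (array([ 611.5, -252.2,  331.2]), np.float64(1.5808153702204062))
bystanders, top [array([762.9,  78.9, 100. ]), array([742.4, -62.9, 120. ]), array([ 478.1, -480.3,   80. ]), array([551.1, 516.3,  90. ])]
mat area
2558 [517.2 267.5  -0.1]
((529.0067138671875, 266.98516845703125), (150.64801025390625, 290.14776611328125), 87.54418182373047) [[380.8 197.9]
 [670.7 185.5]
 [677.2 336. ]
 [387.3 348.5]]<stdin>:33: RuntimeWarning: Mean of empty slice.
  ret = um.true_divide(
Traceback (most recent call last):
ValueError: zero-size array to reduction operation minimum which has no identity
```

```bash
python3 - <<'E'
from h import *
np.set_printoptions(precision=2,suppress=True)
p=cv2.imread("pics/top0.png");hsv=cv2.cvtColor(p,cv2.COLOR_BGR2HSV).astype(int)
for n,(u,v) in dict(plate=(312,225),mat=(304,215),table=(290,230),handle=(323,237),canv=(335,194),bar=(320,255),foot=(320,175)).items(): print(n,p[v,u],hsv[v,u])
D=np.load("pics/top0d.npy");C=cloud("top",D)
print("depth table std",C[225:235,260:295,2].std(),C[225:235,260:295,2].mean())
for (u,v) in [(323,237),(322,240),(335,194),(312,225),(330,193)]:print((u,v),C[v,u])
print(C[185:206,300:365:1][...,2][::3,::6].round())
E
```

```text
plate [108 159 226] [ 13 133 226]
mat [ 72  85 105] [ 12  80 105]
table [ 76 106 160] [ 11 134 160]
handle [181 237 247] [ 25  68 247]
canv [167 220 242] [ 21  79 242]
bar [123 122 130] [176  16 130]
foot [193 199 196] [ 45   8 199]
depth table std 177.66194057182184 15.950807664788922
(323, 237) [ 474.14 -240.12   76.51]
(322, 240) [ 462.98 -236.04   76.55]
(335, 194) [ 606.67 -248.69  328.57]
(312, 225) [ 523.97 -209.25   -3.41]
(330, 193) [ 609.78 -231.86  332.  ]
[[  3.   5.   5.   3.  12. 142.   0.   2.  -0.  -9.   0.]
 [  0.  -1.  -5.   6.   3. 132.  -8.  -3.   5.  -1.   3.]
 [ -1.   4. 299. 315. 318. 329. 327. 329. 316. 318.  -3.]
 [  6.  -4. 298. 314. 318. 317. 330. 327. 315. 320.  -2.]
 [ -2.  -4. 217. 237. 248. 251. 271. 284. 285. 298. -10.]
 [ 10.  -1.   4.  12. 180. 176. 187. 192. 209.   1.  -7.]
 [  2.   6.  12.   9.  55. 123.  13.   9.  -2.   1.   1.]]
```

```bash
python3 - <<'E'
from h import *
np.set_printoptions(precision=3,suppress=True)
p=cv2.imread("pics/top0.png").astype(int);b,g,rr=p[...,0],p[...,1],p[...,2]
P=lambda u,v,z:at_z("top",u,v,z)[:2]
# plate left/right edges by subpixel threshold on R channel row by row
def edges(v,u0,u1,thr):
    row=rr[v,u0:u1].astype(float);k=np.where(np.diff(row>thr))[0]
    return [u0+i+(thr-row[i])/(row[i+1]-row[i]) for i in k]
L=[];R=[]
for v in range(200,250,1):
    e=edges(v,298,318,165)
    if e:L.append(P(e[-1] if False else e[0],v,12)) 
    e=edges(v,326,346,165)
    if e:R.append(P(e[-1],v,12))
for n,X in(("L",L),("R",R)):
    X=np.array(X);vx,vy,x0,y0=cv2.fitLine(X.astype(np.float32),cv2.DIST_HUBER,0,.5,.01).ravel()
    s=vy/vx;print(n,len(X),"slope",s,"y at x=500",y0+s*(500-x0))
# handle mask
m=((b>130)&(g>190)&(rr>210)).astype(np.uint8);m[:225]=0;m[250:]=0;m[:,:314]=0;m[:,332:]=0
c=max(cv2.findContours(m,0,1)[0],key=cv2.contourArea)
q=np.array([P(u,v,80) for v,u in np.argwhere(m)],np.float32)
print("handle n",len(q),q.mean(0),cv2.minAreaRect(q))
print("PCA",np.linalg.eigh(np.cov(q.T)))
E
```

```text
L 50 slope -0.08452083 y at x=500 -175.57576
R 50 slope -0.085082054 y at x=500 -306.2006
handle n 120 [ 471.624 -238.13 ] ((472.2542724609375, -237.6997528076172), (26.267587661743164, 56.28316116333008), 88.33116149902344)
PCA EighResult(eigenvalues=array([ 67.226, 280.907]), eigenvectors=array([[-0.071, -0.997],
       [-0.997,  0.071]]))
```

```bash
python3 - <<'E'
from h import *
np.set_printoptions(precision=3,suppress=True)
P=lambda n,u,v,z:at_z(n,u,v,z)[:2]
for n in("top","side"):
    p=cv2.imread(f"pics/{n}0.png").astype(np.float32);b,g,rr=p[...,0],p[...,1],p[...,2]
    gr=g-rr   # green-ness
    gr=cv2.resize(gr,None,fx=4,fy=4,interpolation=cv2.INTER_LINEAR)
    m=(gr>45).astype(np.uint8)
    cs=cv2.findContours(m,0,cv2.CHAIN_APPROX_NONE)[0];c=max(cs,key=cv2.contourArea)[:,0].astype(float)
    X=np.array([P(n,(u+.5)/4-.5,(v+.5)/4-.5,1) for u,v in c])
    # classify edges
    nx0=np.percentile(X[:,0],2)
    L=X[(X[:,0]>410)&(X[:,0]<580)&(X[:,1]>300)];R=X[(X[:,0]>410)&(X[:,0]<600)&(X[:,1]<230)]
    N=X[(X[:,0]<400)&(X[:,1]>215)&(X[:,1]<330)]
    for k,Y in(("L",L),("R",R)):
        vx,vy,x0,y0=cv2.fitLine(Y.astype(np.float32),cv2.DIST_HUBER,0,.5,.01).ravel();print(n,k,len(Y),vy/vx,y0+vy/vx*(613-x0))
    vx,vy,x0,y0=cv2.fitLine(N.astype(np.float32),cv2.DIST_HUBER,0,.5,.01).ravel();print(n,"N",len(N),vx/vy,x0+vx/vy*(270-y0))
E
python3 - <<'E'
import cv2
p=cv2.imread("pics/top0.png")
g=p[...,1].astype(int)-p[...,2]
print(g[160:268:6,165:222:3])
E
```

```text
top L 175 -0.046282716 337.28146
top R 195 -0.04459541 188.36977
top N 120 0.04266818 383.11853
side L 139 -0.043626618 339.98184
side R 157 -0.04159208 190.38095
side N 71 0.04264071 386.07745
[[-46 -47 -49 -51 -49 -49 -49 -51 -51 -48 -50 -48 -48 -46 -47 -45 -47 -47
  -45]
 [-51 -53 -51 -54 -51 -14  29  26  24  11   8   4  -4 -13 -45 -44 -44 -44
  -45]
 [-47 -46 -47 -47 -48  25  66  56  36  64  67  69  67  62 -45 -47 -46 -44
  -46]
 [-49 -51 -50 -49 -53  41  69  68  70   9  25  31  34  29 -21 -22 -47 -49
  -47]
 [-49 -50 -49 -45 -48  59  69  69  68  68  71  71  70  34 -22 -20 -46 -45
  -46]
 [-47 -48 -42  98 100 101  94  70  70 100 100 100  93  88  45  29 -47 -48
  -48]
 [-52 -52 -42 100 102 100  71 102 100  76 101 101 102  59 101  57 -35 -47
  -44]
 [-48 -48 -31 100 100  97  74 101  97  82 101 100 101  83 102  56 -30 -42
  -43]
 [-44 -42 -16 101  96  73 101 101 101  84  95 101  65 102 102  79 -19 -38
  -41]
 [-47 -47   7  71  99 101 101 100 101  99  62  78 101 102 101  48 -48 -34
  -25]
 [-48 -47  31  98  99  99 100 101 102 101  99  99  99 100 100  23 -48 -46
  -47]
 [-48 -47  47  99  99  99 100  99 100 100  99  98  99 101 100   8 -43 -41
  -41]
 [-45 -46  66  99 101  98  98 100 100 100  99 101 101 101 101  -9 -44 -45
  -46]
 [-45 -44  82  96  97 100  98  99 100  99  99 102 100 100 101 -19 -42 -43
  -42]
 [-47 -51  93  98  98  97  98 100  98  99  99  99  98  99 102 -32 -44 -44
  -45]
 [-47 -46  92  96  96  96  97  97  98  97  99 100  99 101  99 -46 -51 -48
  -48]
 [-45 -37  96  95  96  98  97  97  99  99  98  97  99  98  98 -51 -48 -48
  -49]
 [-51 -42  84  82  83  92  93  95  95  94  95  97  97  97  92 -51 -48 -48
  -48]]
```

step_arm:
  rows: [0,-4,0,0]

```text
clock: 0.22
ee_pos: [163.3, 562.0, 204.4]
tcp_rot: [-3.141, 0.0, 2.859]
ft_force: [0.3, -1.4, 0.2]
opening: 1.0
```

step_arm:
  rows: [0,0,0,0]

```text
clock: 0.35
ee_pos: [162.8, 560.0, 205.4]
tcp_rot: [-3.14, 0.0, 2.859]
ft_force: [-0.5, 0.5, 1.0]
opening: 1.001
```

step_arm:
  rows: [0,0,0,0]

```text
clock: 0.48
ee_pos: [163.3, 562.0, 205.5]
tcp_rot: [3.141, 0.0, 2.859]
ft_force: [-0.1, -0.2, 0.1]
opening: 1.0
```

step_arm:
  rows: [-3.5,-4.5,0,0,-3.5,-4.5,0,0,-3.5,-4.5,0,0,-3.5,-4.5,0,0,-3.5,-4.5,0,0]

```text
clock: 1.1
ee_pos: [269.4, 295.7, 205.6]
tcp_rot: [3.141, 0.0, 2.859]
ft_force: [1.2, -0.2, 0.6]
opening: 1.0
```

step_arm:
  rows: [-3.5,-4.5,0,0,-3.5,-4.5,0,0,-3.5,-4.5,0,0,-3.5,-4.5,0,0,-3.5,-4.5,0,0]

```text
clock: 1.72
ee_pos: [374.9, 30.2, 206.0]
tcp_rot: [3.141, 0.001, 2.859]
ft_force: [1.7, 0.2, 0.2]
opening: 1.0
```

step_arm:
  rows: [-3.7,-4.58,0,0,-3.7,-4.58,0,0,-3.7,-4.58,0,0,-3.7,-4.58,0,0,-3.7,-4.58,0,0]

```text
clock: 2.35
ee_pos: [489.0, -241.4, 205.5]
tcp_rot: [-3.141, 0.0, 2.86]
ft_force: [0.5, 1.8, 0.1]
opening: 1.002
```

step_arm:
  rows: [0,0,0,-5.7,0,0,0,-5.7,0,0,0,0]

```text
clock: 2.72
ee_pos: [487.9, -239.9, 205.4]
tcp_rot: [-3.141, -0.0, 3.057]
ft_force: [-0.3, 0.3, -0.1]
opening: 1.001
```

```bash
python3 - <<'E'
from h import *
shot("top","top1");shot("side","side1")
crop("top1",270,150,110,120,6,"t4");crop("side1",230,140,160,190,3,"s4")
s=r.sense();print(s["ee_pos"],s["tcp_rot"],s["clock"],s["joints"])
E
```

```text
[ 487.84604441 -239.60499142  205.54211857] [-3.14118857e+00  1.14290577e-04  3.05567506e+00] 2.825 [-0.22104037  0.34211216  0.76690326  1.83795277 -0.26854577  1.06790585
  2.13276049]
```

View pics/t4.png

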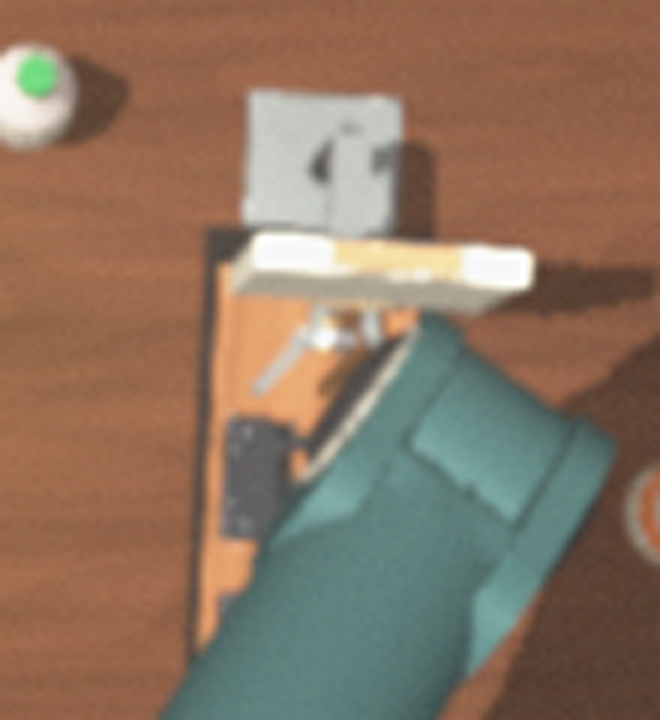

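View pics/side1.png

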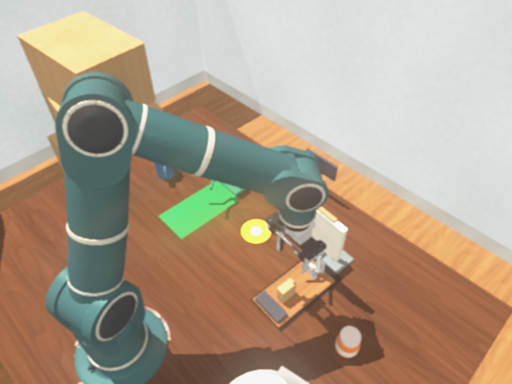

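```bash
python3 - <<'E'
from h import *
np.set_printoptions(precision=0,suppress=True)
for n in("top","side"):
    C=cloud(n,np.load(f"pics/{n}1d.npy")).reshape(-1,3)
    s=(C[:,2]>230)&(C[:,2]<900)&(C[:,0]>440)&(C[:,0]<640)&(C[:,1]<-80)&(C[:,1]>-420)
    X=C[s]
    for z in range(230,700,40):
        Y=X[(X[:,2]>=z)&(X[:,2]<z+40)]
        if len(Y):
            Y2=Y[Y[:,0]<590]
            print(n,z,len(Y),"arm n",len(Y2),"x 99pct",np.percentile(Y2[:,0],98) if len(Y2) else None,"y",Y2[:,1].min() if len(Y2) else '',Y2[:,1].max() if len(Y2) else '')
    P=C[(C[:,2]>150)&(C[:,2]<360)&(C[:,0]>590)&(C[:,0]<650)&(abs(C[:,1]+250)<130)]
    print(n,"painting",len(P),P.mean(0),P.min(0),P.max(0))
E
```

```text
top 230 67 arm n 0 x 99pct None y  
top 270 74 arm n 0 x 99pct None y  
top 310 479 arm n 210 x 99pct 524.5299325224142 y -201.1468491951584 -151.30478212239146
top 350 16 arm n 16 x 99pct 522.200287512794 y -190.71587038659342 -151.4184785471599
top 470 1 arm n 1 x 99pct 482.1348933974955 y -169.91423193073553 -169.91423193073553
top 510 46 arm n 46 x 99pct 559.9671637714604 y -297.77549389693513 -144.75922370724615
top 550 697 arm n 697 x 99pct 550.6774229758904 y -310.5719130386493 -139.1318438556438
top 590 910 arm n 910 x 99pct 523.6461152001976 y -294.5450629927073 -139.99950607209004
top 630 31 arm n 31 x 99pct 450.04685768497745 y -210.5698533630463 -157.8910876546891
top painting 510 [ 609. -249.  283.] [ 597. -327.  164.] [ 629. -177.  335.]
side 230 350 arm n 90 x 99pct 497.78908674899697 y -301.4808627133521 -180.5814538664486
side 270 346 arm n 47 x 99pct 509.0050474734723 y -323.32684997183145 -159.66514915517757
side 310 1177 arm n 897 x 99pct 510.6734151225779 y -331.50655929307237 -150.7523627918465
side 350 203 arm n 203 x 99pct 506.64791037463567 y -327.47114893929273 -156.07099089416243
side 390 254 arm n 254 x 99pct 513.0637130387553 y -288.365916496992 -203.42173746870043
side 430 359 arm n 359 x 99pct 504.00033588408155 y -288.77136337761516 -208.3034871546722
side 470 136 arm n 136 x 99pct 489.1962903027866 y -308.8075229680604 -241.69051989664433
side 510 262 arm n 262 x 99pct 499.29054107001366 y -315.31834214770646 -246.30288577890667
side 550 684 arm n 684 x 99pct 547.9827498584142 y -313.7296974264444 -213.35894846923253
side 590 831 arm n 831 x 99pct 526.7907263622391 y -296.2805736559894 -159.89832456771205
side 630 28 arm n 28 x 99pct 450.86451733995705 y -211.16068432708414 -171.5714858751894
side painting 1109 [ 605. -280.  269.] [ 597. -329.  170.] [ 622. -215.  334.]
```

```bash
python3 - <<'E'
from h import *
crop("side1",240,140,120,150,5,"s5")
E
```

```text
(no output)
```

View pics/s5.png

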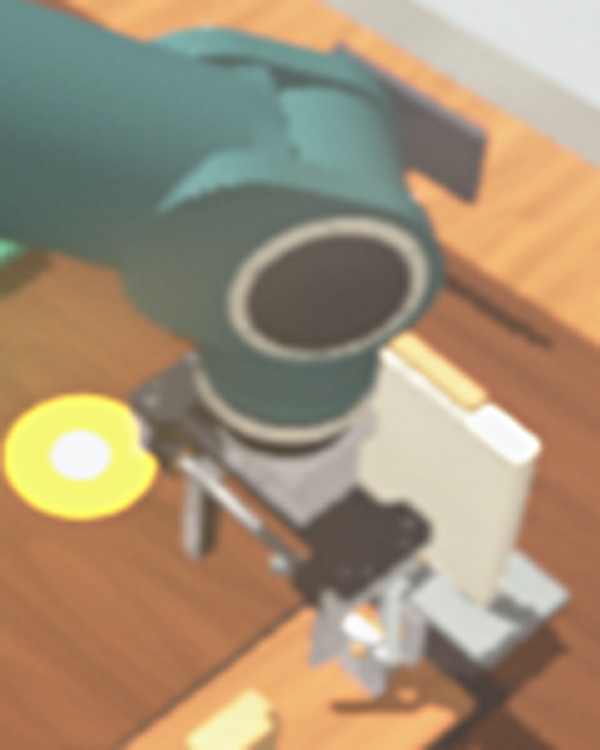

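step_arm:
  rows: [0,0,4.2,0,0,0,4.2,0,0,0,4.2,0,0,0,4.3,0,0,0,0,0]

```text
clock: 3.45
ee_pos: [486.1, -239.0, 34.7]
tcp_rot: [3.141, -0.004, 3.056]
ft_force: [-0.3, 0.1, 1.3]
opening: 1.001
```

```bash
python3 - <<'E'
from h import *
shot("side","side2")
crop("side2",240,180,130,150,5,"s6")
s=r.sense();print(s["ee_pos"],s["tcp_rot"],s["clock"],s["joints"],s["ft_force"],s["torque"])
E
```

```text
[ 487.16358099 -239.67114827   36.55075326] [-3.14136698e+00 -1.69544760e-03  3.05643463e+00] 3.5 [-0.08416427  0.58142764  0.61864445  1.9593764  -0.48346141  0.75257188
  2.30459705] [-0.5225544  -0.23565471  0.82908955] [-0.02475509 -0.00966619 -0.03410452]
```

View pics/s6.png

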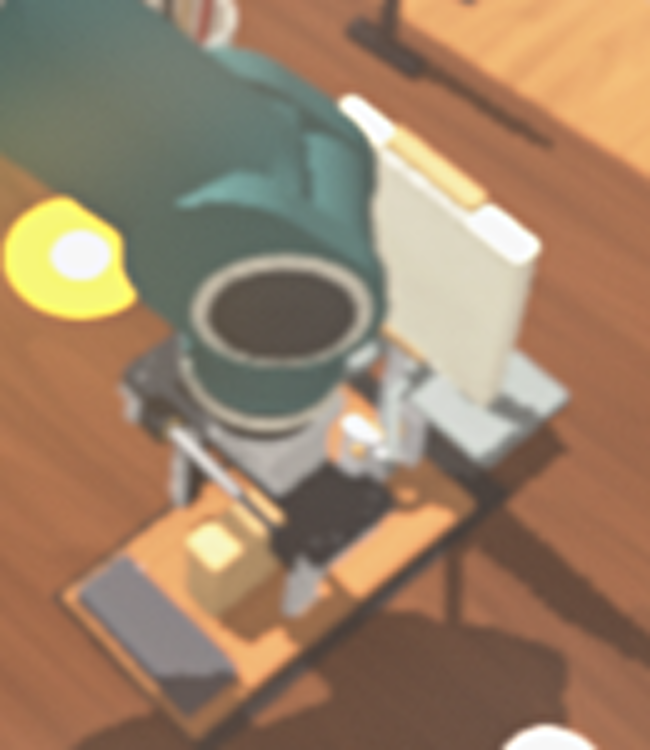

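step_arm:
  rows: [0,0,0,0,0,0,0,0,0,0,0,0,0,0,0,0]
  claw: 0

```text
clock: 4.0
ee_pos: [487.7, -239.5, 36.9]
tcp_rot: [-3.142, 0.001, 3.058]
ft_force: [-0.1, 0.0, -0.0]
opening: 0.612
```

```bash
python3 - <<'E'
from h import *
shot("top","top2");shot("side","side3")
crop("top2",270,150,110,120,6,"t5")
s=r.sense();print(s["ee_pos"],s["tcp_rot"],s["clock"],s["opening"],s["ft_force"],s["torque"])
E
```

```text
[ 487.57156654 -239.5613051    36.64158577] [-3.14154006e+00  1.87203493e-04  3.05776425e+00] 4.1 0.5250925480560236 [ 0.04831024 -0.05673636  0.02001396] [ 0.01180843 -0.04715029 -0.01745815]
```

View pics/t5.png

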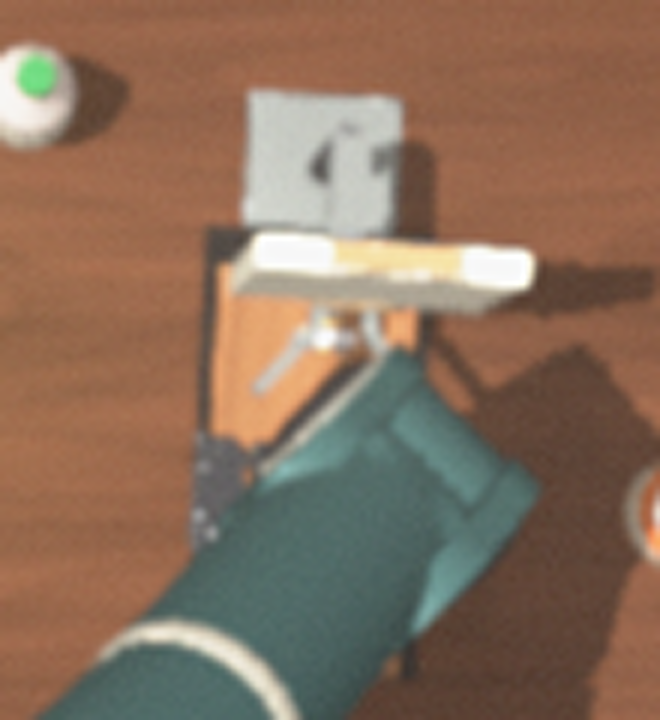

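step_arm:
  rows: [0,0,0,0,0,0,0,0,0,0,0,0,0,0,0,0]

```text
clock: 4.6
ee_pos: [487.5, -239.8, 36.5]
tcp_rot: [-3.141, 0.0, 3.058]
ft_force: [-0.9, -1.7, -0.5]
opening: 0.32
```

```bash
cat >> h.py <<'E'
YAW_OFF=np.pi        # easel yaw = tool yaw - pi
GX=126.0             # grasp -> pivot along easel x (to be calibrated)
def strip(n="top",p=None,D=None,pred=None):
    """centroid pixel of painting's top strip, by colour + height + ROI round predicted pixel"""
    C=cloud(n,D)
    b,g,rr=[p[...,k].astype(int) for k in(2,1,0)]
    m=(g>208)&(b>135)&(C[...,2]>230)&(C[...,2]<480)
    u,v=np.meshgrid(np.arange(W),np.arange(H))
    m&=(abs(u-pred[0])<48)&(abs(v-pred[1])<18)
    k,lab,st,ce=cv2.connectedComponentsWithStats(m.astype(np.uint8),connectivity=8)
    m2=np.zeros_like(m)
    for i in range(1,k):
        if st[i,4]>=12:m2|=lab==i
    vv,uu=np.nonzero(m2)
    return m2,uu.mean(),vv.mean(),uu.min(),uu.max()
def proj(n,P):
    i=cams.camera_info(n);f=H/2/np.tan(np.radians(i["fov_y"]/2));M=np.linalg.inv(i["world_from_camera"])
    q=M[:3,:3]@P+M[:3,3];return i["cx"]-f*q[0]/q[2],i["cy"]+f*q[1]/q[2]
def pivot(s):
    yaw=s["tcp_rot"][2]-np.pi;e=s["ee_pos"]
    ex=np.array([np.cos(yaw),np.sin(yaw),0]);ey=np.array([-ex[1],ex[0],0])
    return np.array([e[0],e[1],e[2]-36.6+50])+GX*ex,ex,ey
def theta(p,D,s,bias=0):
    pv,ex,ey=pivot(s);pred=proj("top",pv+[0,0,270])
    m,u,v,a,b=strip("top",p,D,pred)
    o,d=ray("top",u,v)
    th=0.
    for _ in range(4):
        z=pv[2]+270*np.cos(th);X=o+d*(z-o[2])/d[2]
        lat=(X-pv)@ey;th=-np.arctan2(lat,270*np.cos(th))
    return th-bias,(X-pv)@ex,m,(u,v,a,b)
E
python3 - <<'E'
from h import *
p,D=shot("top","top3")
s=r.sense();print(s["ee_pos"],s["tcp_rot"],s["clock"],s["opening"],s["ft_force"],s["torque"])
t,dx,m,q=theta(p,D,s);print(t,dx,m.sum(),q)
q=p.copy();q[m]=[255,0,0];cv2.imwrite("pics/m3.png",cv2.resize(q[150:270,270:380,::-1],None,fx=6,fy=6,interpolation=0))
E
```

```text
[ 487.47641831 -239.75354979   36.4915394 ] [-3.14128349e+00  5.09611955e-05  3.05756437e+00] 4.65 0.3160438615221614 [ 0.46552092 -2.21263339 -0.70538502] [-0.39421253  0.00613353 -0.08255113]
-0.012630581719469324 -2.458560874415265 266 (np.float64(333.9398496240602), np.float64(193.05263157894737), np.int64(310), np.int64(357))
```

View pics/m3.png

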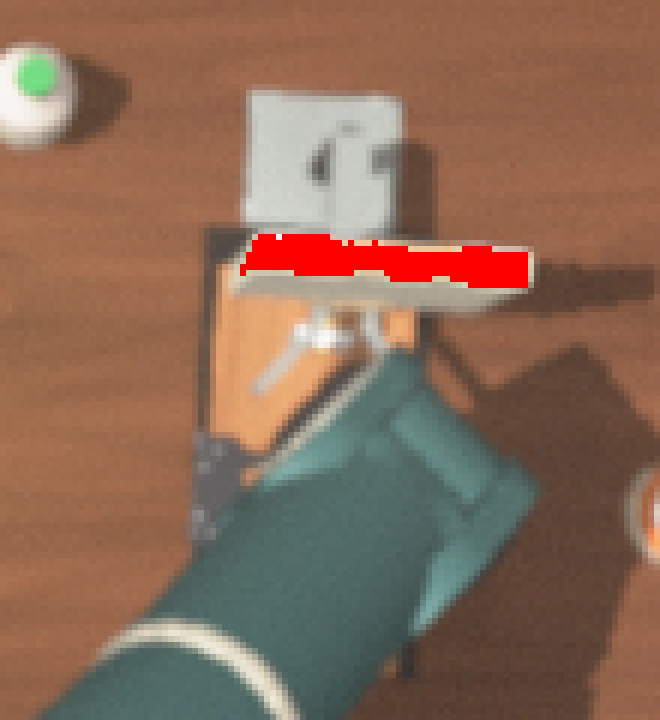

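```bash
python3 - <<'E'
from h import *
for n in ("top0","top1","top2","top3"):
    p=cv2.imread(f"pics/{n}.png")[:,:,::-1];D=np.load(f"pics/{n}d.npy")
    s=dict(ee_pos=np.array([487.5,-239.75,36.5]),tcp_rot=[0,0,3.0576])
    t,dx,m,q=theta(p,D,s)
    C=cloud("top",D);X=C[m]
    u=np.nonzero(m)[1];k=(u>=q[2]+4)&(X[:,2]>300)
    X=X[k];A=np.c_[X[:,1],np.ones(len(X))]
    f=cv2.fitLine(X[:,1:].astype(np.float32),cv2.DIST_HUBER,0,.1,.01).ravel()
    c=np.linalg.lstsq(A,X[:,2],rcond=None)
    res=X[:,2]-A@c[0]
    print(n,t,dx,q,"slope",c[0][0],f[1]/f[0],"z",X[:,2].mean(),res.std())
E
```

```text
top0 -0.008767380015461042 -2.4747670017937398 (np.float64(334.2537878787879), np.float64(193.0719696969697), np.int64(310), np.int64(358)) slope 0.001997468786539139 -0.0014851862 z 320.3934510289486 6.726784289002983
top1 -0.010740621102465186 -2.3848839573233374 (np.float64(334.0936329588015), np.float64(193.03370786516854), np.int64(310), np.int64(358)) slope -0.009736906849918712 -0.016396338 z 320.34180205343324 5.925692808063974
top2 -0.008856285294999615 -2.3726594843995628 (np.float64(334.2481481481482), np.float64(193.04074074074074), np.int64(310), np.int64(358)) slope 0.008431634340684752 0.0015997718 z 320.1229263779235 6.959211137245106
top3 -0.01259868403975286 -2.482765897867021 (np.float64(333.9398496240602), np.float64(193.05263157894737), np.int64(310), np.int64(357)) slope 0.010605273826541623 0.011950388 z 321.0199200737386 6.391990991595574
```

step_arm:
  rows: [0,0,-0.5,0,0,0,-1.0,0,0,0,-1.0,0,0,0,-0.5,0,0,0,0,0]

```text
clock: 5.28
ee_pos: [487.7, -239.5, 66.9]
tcp_rot: [-3.142, 0.001, 3.058]
ft_force: [0.7, 0.4, -8.3]
opening: 0.318
```

```bash
python3 - <<'E'
from h import *
s=r.sense()
p,D=shot("top","top4");p2,D2=shot("side","side4")
print(s["ee_pos"],s["tcp_rot"],s["clock"],s["opening"],s["ft_force"],s["torque"])
t,dx,m,q=theta(p,D,s);print(t,dx,m.sum(),q)
C=cloud("top",D);print("z strip",np.median(C[m][:,2]))
crop("side4",230,140,160,190,3,"s7");crop("top4",270,150,110,120,5,"t7")
E
```

```text
[ 487.73980393 -239.48636795   66.91838093] [-3.14156980e+00  7.19924840e-04  3.05796765e+00] 5.275 0.3176290667212885 [ 0.668702    0.41982364 -8.31673283] [ 0.04712927  0.15271427 -0.00145831]
-0.005768721865265268 -2.4382840406884956 286 (np.float64(335.90909090909093), np.float64(191.88111888111888), np.int64(310), np.int64(360))
z strip 350.0568898766684
```

View pics/s7.png

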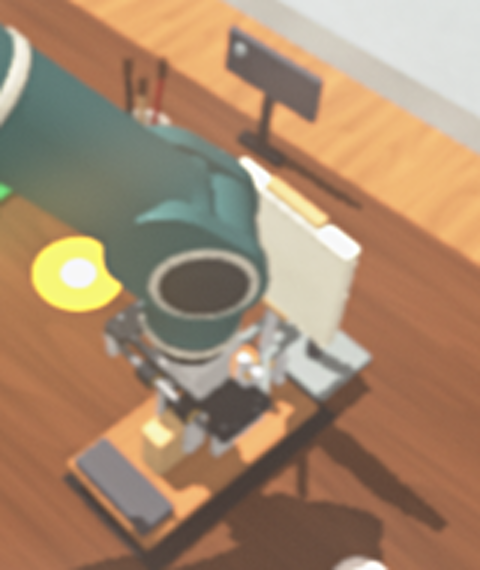

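View pics/t7.png

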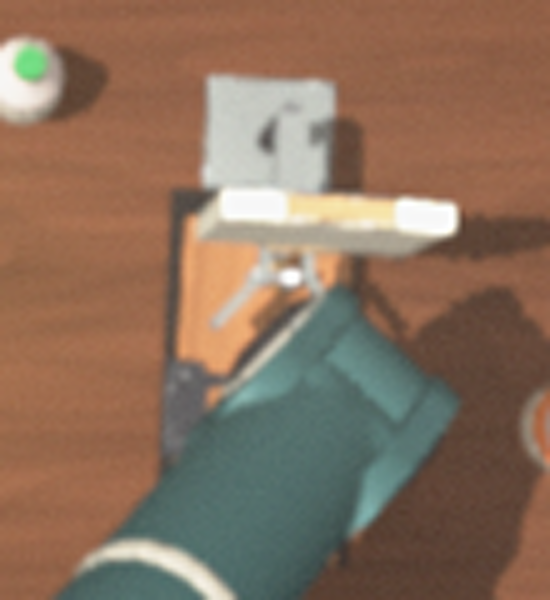

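```bash
cat > ctl.py <<'E'
import numpy as np, json, os
from scipy.optimize import lsq_linear
from scipy.linalg import expm
def model(m=.3):
    l=.172;I=.0106+m*l*l;G=m*9.81*l-.38;return dict(I=I,G=G,c=.05,ml=m*l)
M0=model()
def prop(x,y,d,T,P=M0):
    """x=[th,om] ; base moves linearly y->y+d in T. om is the velocity including base-velocity jumps; uses q,p form with rest-velocity state"""
    I,G,c,ml=P["I"],P["G"],P["c"],P["ml"]
    # state [q,p] : q=I th - ml y, p=q'
    v=d/T
    A=np.array([[0,1,0,0],[G/I,-c/I,G*ml/I,-c*ml/I],[0,0,0,1],[0,0,0,0]])
    z=expm(A*T)@np.array([x[0],x[1],y,v]);return z[:2]
_c={}
def mats(T,P=M0):
    k=(T,P["I"])
    if k not in _c:
        f=lambda q,p,y,d:prop(np.array([q,p]),y,d,T,P)
        _c[k]=(np.array([f(1,0,0,0),f(0,1,0,0)]).T,f(0,0,1,0),f(0,0,0,1))
    return _c[k]
def step(s,y,d,T,P=M0):
    F,By,Bd=mats(T,P);return F@s+By*y+Bd*d,y+d
def th(s,y,P=M0):return (s[0]+P["ml"]*y)/P["I"]
def plan(s,y,vlast,yref,N,K=32,dmax=.03,wy=.03,P=M0,hold=.05):
    """s=(q,p) m,rad units at camera moment; returns row displacements; hold .05 first then N rows per cycle"""
    lab=[]
    def roll(d):
        S,Y=s.copy() if d is not None else 0,y
        return None
    # affine: build by superposition
    def sim(s0,y0,d):
        S=np.array(s0,float);Y=y0;ths=[];ys=[];caps=[]
        for k in range(K):
            if k%N==0:S,Y=step(S,Y,0,hold,P)
            S,Y=step(S,Y,d[k],.125,P);ths.append(th(S,Y,P));ys.append(Y)
        return np.array(ths),np.array(ys)
    z=np.zeros(K);t0,y0=sim(s,y,z)
    TT=np.zeros((K,K));YY=np.zeros((K,K))
    for j in range(K):
        e=z.copy();e[j]=1;TT[:,j],YY[:,j]=sim([0,0],0,e)
    w=np.ones(K);w[-8:]=6
    yr=np.broadcast_to(yref,(K,))
    Dm=np.eye(K)-np.eye(K,k=-1);dv=np.zeros(K);dv[0]=vlast
    A=np.r_[TT/.04*w[:,None],YY/wy*w[:,None],Dm/.008]
    b=np.r_[-t0/.04*w,(yr-y0)/wy*w,dv/.008]
    x=lsq_linear(A,b,bounds=(-dmax,dmax)).x
    return x,t0+TT@x,y0+YY@x
E
cat > simt.py <<'E'
from ctl import *
rng=np.random.default_rng(0)
class KF:
    def __init__(k,z,y,b0=-.006,sb=.01):
        # state q,p,b ; 
        k.x=np.array([M0["I"]*(z-b0)-M0["ml"]*y,0,b0])
        k.P=np.diag([(M0["I"]*.012)**2,(M0["I"]*.03)**2,sb**2]);k.P[0,2]=k.P[2,0]=-M0["I"]*sb**2
    def pred(k,y,d,T):
        F,By,Bd=mats(T);k.x[:2]=F@k.x[:2]+By*y+Bd*d
        A=np.eye(3);A[:2,:2]=F
        k.P=A@k.P@A.T+np.diag([1e-12,(M0["I"]*.03)**2*T,(.0015)**2*T])
    def upd(k,z,y,R=.003):
        h=np.array([1/M0["I"],0,1]);e=z-(k.x[0]+M0["ml"]*y)/M0["I"]-k.x[2]
        S=h@k.P@h+R*R;K=k.P@h/S;k.x=k.x+K*e;k.P=k.P-np.outer(K,h@k.P);return e,S**.5
if __name__=="__main__":
  for m in(.27,.3,.33):
   for N in(2,3,4,5):
    P=model(m);mx=0;ye=[]
    for tr in range(6):
        y=0;t=rng.normal(0,.02);s=np.array([P["I"]*t,0]);b=-.006+rng.normal(0,.008);vl=0;kf=None
        for c in range(int(14/(.125*N+.05))):
            tm=c*(N*.125+.05);ref=.0 if tm<1 else .28
            z=th(s,y,P)+b+rng.normal(0,.003)
            if kf is None:kf=KF(z,y)
            kf.upd(z,y)
            d,_,_=plan(kf.x[:2],y,vl,ref,N);d=np.round(d[:N],3)
            s,_=step(s,y,0,.05,P);kf.pred(y,0,.05)
            for dd in d:
                da=dd+rng.normal(0,.0004)
                kf.pred(y,dd,.125);s,y=step(s,y,dd,.125,P)
                mx=max(mx,abs(th(s,y,P)))
            vl=d[-1]
            if tm>6:ye.append(abs(y-.28)); 
    print(m,N,"max th",round(mx,3),"y err max",round(max(ye),4))
E
python3 simt.py
```

```text
0.27 2 max th 0.141 y err max 0.859
0.27 3 max th 0.12 y err max 0.214
0.27 4 max th 0.142 y err max 0.437
0.27 5 max th 0.135 y err max 0.268
0.3 2 max th 849705.019 y err max 2.023
0.3 3 max th 389755.148 y err max 2.104
0.3 4 max th 0.143 y err max 0.046
0.3 5 max th 0.133 y err max 0.075
0.33 2 max th 22600.469 y err max 1.657
0.33 3 max th 33624279.582 y err max 2.209
0.33 4 max th 580303646.933 y err max 2.342
0.33 5 max th 362725480.272 y err max 2.243
```

```bash
cat > dbg.py <<'E'
from simt import *
rng=np.random.default_rng(1)
N=2;P=M0;y=0;t=.02;s=np.array([P["I"]*t,0]);b=-.006;vl=0;kf=None
for c in range(30):
    z=th(s,y,P)+b+rng.normal(0,.003)
    if kf is None:kf=KF(z,y)
    e,S=kf.upd(z,y)
    d,tp,yp=plan(kf.x[:2],y,vl,0,N);d=d[:N]
    print(c,"y",round(y,4),"th",round(th(s,y,P),4),"est",round(th(kf.x[:2],y),4),"p",s[1].round(5),kf.x[1].round(5),"b",kf.x[2].round(4),"e/S",e.round(4),S.round(4),"d",d.round(4),"plan max",abs(tp).max().round(3),yp[-1].round(3),tp[-1].round(3))
    s,_=step(s,y,0,.05,P);kf.pred(y,0,.05)
    for dd in d:
        kf.pred(y,dd,.125);s,y=step(s,y,dd,.125,P)
    vl=d[-1]
E
python3 dbg.py
```

```text
0 y 0 th 0.02 est 0.021 p 0.0 0.0 b -0.006 e/S 0.0 0.0073 d [-0.0123 -0.0127] plan max 0.029 0.0 -0.0
1 y -0.025 th -0.0275 est -0.0248 p 0.00232 0.00241 b -0.0064 e/S 0.0012 0.0088 d [-0.0092 -0.0048] plan max 0.031 0.0 -0.0
2 y -0.0389 th -0.0349 est -0.0351 p 0.00156 0.00154 b -0.0044 e/S -0.003 0.0084 d [0.0033 0.0059] plan max 0.019 -0.0 0.0
3 y -0.0298 th -0.0051 est -0.0129 p -0.00071 -0.00098 b -0.0015 e/S -0.005 0.0084 d [0.0121 0.0115] plan max 0.023 -0.0 0.0
4 y -0.0062 th 0.0344 est 0.036 p -0.00223 -0.00212 b -0.0064 e/S 0.011 0.008 d [-0.0038 -0.0074] plan max 0.015 0.0 -0.0
5 y -0.0174 th -0.0077 est -0.0063 p 0.00043 0.00048 b -0.0059 e/S -0.0014 0.0076 d [-0.004  -0.0011] plan max 0.012 0.0 -0.0
6 y -0.0224 th -0.0145 est -0.0167 p 0.00033 0.00023 b -0.0047 e/S -0.0041 0.0074 d [0.0049 0.0061] plan max 0.011 -0.0 0.0
7 y -0.0114 th 0.0091 est 0.0099 p -0.001 -0.00095 b -0.0058 e/S 0.0043 0.0073 d [ 0.0011 -0.0005] plan max 0.006 0.0 -0.0
8 y -0.0108 th 0.0003 est 0.0012 p -0.00039 -0.00036 b -0.0056 e/S -0.0007 0.0072 d [0.0003 0.0008] plan max 0.002 0.0 -0.0
9 y -0.
[... 1897 characters left out ...]
-0.00074 b -0.0046 e/S -0.0138 0.0069 d [0.0136 0.0138] plan max 0.031 -0.0 0.0
25 y 0.0147 th 0.041 est 0.0336 p -0.00243 -0.00264 b -0.0053 e/S 0.0055 0.0069 d [0.0047 0.    ] plan max 0.028 -0.0 0.0
26 y 0.0194 th 0.031 est 0.0291 p -0.00059 -0.00055 b -0.0066 e/S 0.0105 0.0069 d [-0.0105 -0.0114] plan max 0.022 0.0 -0.0
27 y -0.0025 th -0.0145 est -0.0153 p 0.00206 0.00207 b -0.0067 e/S 0.0012 0.0069 d [-0.0091 -0.0057] plan max 0.025 0.0 -0.0
28 y -0.0173 th -0.0238 est -0.0226 p 0.00184 0.00191 b -0.007 e/S 0.0021 0.0069 d [-0.0041 -0.002 ] plan max 0.02 0.0 -0.0
29 y -0.0234 th -0.0202 est -0.0185 p 0.00087 0.00093 b -0.0069 e/S -0.0007 0.0069 d [0.0006 0.0019] plan max 0.012 0.0 -0.0
```

```bash
cat > simt2.py <<'E'
from simt import *
def ref(t,t0,T,A):
    u=np.clip((t-t0)/T,0,1);return A*(u**3*(10-15*u+6*u*u))
if __name__=="__main__":
 import sys
 for wy in(.03,.015):
  for m in(.27,.3,.33):
   for N in(2,3,4):
    rng=np.random.default_rng(0)
    P=model(m);mx=0;ye=[0];nf=0;mx2=0
    for tr in range(8):
        y=0;t=rng.normal(0,.015);s=np.array([P["I"]*t,0]);b=-.006+rng.normal(0,.006);vl=0;kf=None;Tc=.125*N+.05;a=0
        for c in range(int(14/Tc)):
            tm=c*Tc
            z=th(s,y,P)+b+rng.normal(0,.003)
            if kf is None:kf=KF(z,y,b0=-.006,sb=.006)
            kf.upd(z,y)
            K=32;tt=tm+np.arange(1,K+1)*Tc/N
            d,_,_=plan(kf.x[:2],y,vl,ref(tt,.8,4,.28),N,dmax=.05,wy=wy);d=np.round(d[:N],3)
            s,_=step(s,y,0,.05,P);kf.pred(y,0,.05)
            for dd in d:
                da=dd+rng.normal(0,.0004)
                kf.pred(y,dd,.125);s,y=step(s,y,da,.125,P);a=max(a,abs(th(s,y,P)))
                if tm>6: mx2=max(mx2,abs(th(s,y,P)))
            vl=d[-1]
            if a>.28:nf+=1;break
            if tm>6:ye.append(abs(y-.28))
        mx=max(mx,a)
    print(wy,m,N,"fails",nf,"max th",round(mx,3),"hold th",round(mx2,3),"y err max",round(max(ye),4),flush=True)
E
python3 simt2.py
```

```text
0.03 0.27 2 fails 0 max th 0.089 hold th 0.051 y err max 0.1383
0.03 0.27 3 fails 0 max th 0.097 hold th 0.047 y err max 0.1203
0.03 0.27 4 fails 0 max th 0.091 hold th 0.075 y err max 0.2031
0.03 0.3 2 fails 0 max th 0.075 hold th 0.052 y err max 0.037
0.03 0.3 3 fails 0 max th 0.093 hold th 0.047 y err max 0.0398
0.03 0.3 4 fails 0 max th 0.078 hold th 0.073 y err max 0.0559
0.03 0.33 2 fails 0 max th 0.074 hold th 0.07 y err max 0.045
0.03 0.33 3 fails 0 max th 0.093 hold th 0.063 y err max 0.0469
0.03 0.33 4 fails 0 max th 0.118 hold th 0.107 y err max 0.0822
0.015 0.27 2 fails 0 max th 0.107 hold th 0.075 y err max 0.0803
0.015 0.27 3 fails 0 max th 0.124 hold th 0.066 y err max 0.0986
0.015 0.27 4 fails 0 max th 0.118 hold th 0.092 y err max 0.1411
0.015 0.3 2 fails 0 max th 0.079 hold th 0.065 y err max 0.037
0.015 0.3 3 fails 0 max th 0.103 hold th 0.055 y err max 0.0388
0.015 0.3 4 fails 0 max th 0.09 hold th 0.09 y err max 0.0592
0.015 0.33 2 fails 0 max th 0.1 hold th 0.076 y err max 0.0535
0.015 0.33 3 fails 0 max th 0.112 hold th 0.076 y err max 0.0449
0.015 0.33 4 fails 0 max th 0.149 hold th 0.142 y err max 0.0992
```

```bash
cat > bank.py <<'E'
from ctl import *
MS=[.27,.285,.30,.315,.33]
class KF:
    def __init__(k,m,z,y,b0,sb,sth=.012,som=.03):
        k.M=model(m);I=k.M["I"]
        k.x=np.array([I*(z-b0)-k.M["ml"]*y,0,b0])
        k.P=np.diag([(I*.003)**2+(I*sb)**2,(I*som)**2,sb**2]);k.P[0,2]=k.P[2,0]=-I*sb**2;k.L=0
    def pred(k,y,d,T,pn=.012,bn=.001):
        F,By,Bd=mats(T,k.M);k.x[:2]=F@k.x[:2]+By*y+Bd*d
        A=np.eye(3);A[:2,:2]=F
        k.P=A@k.P@A.T+np.diag([1e-12,(k.M["I"]*pn)**2*T,bn**2*T])
    def upd(k,z,y,R=.0025):
        I=k.M["I"];h=np.array([1/I,0,1]);e=z-(k.x[0]+k.M["ml"]*y)/I-k.x[2]
        S=h@k.P@h+R*R;K=k.P@h/S;k.x=k.x+K*e;k.P=k.P-np.outer(K,h@k.P);k.L=k.L*1.0-.5*e*e/S-.5*np.log(S);return e,S**.5
class Bank:
    def __init__(k,z,y,b0,sb,**a):k.f=[KF(m,z,y,b0,sb,**a) for m in MS]
    def pred(k,*a,**b):[f.pred(*a,**b) for f in k.f]
    def upd(k,z,y,**b):return [f.upd(z,y,**b) for f in k.f][2]
    def est(k,y):
        L=np.array([f.L for f in k.f]);w=np.exp(L-L.max());w/=w.sum();m=w@MS
        P=model(m)
        t=sum(wi*th(f.x[:2],y,f.M) for wi,f in zip(w,k.f));p=sum(wi*f.x[1] for wi,f in zip(w,k.f));b=sum(wi*f.x[2] for wi,f in zip(w,k.f))
        return m,P,np.array([P["I"]*t-P["ml"]*y,p]),t,b
def ref(t,t0,T,A):
    u=np.clip((t-t0)/T,0,1);return A*(u**3*(10-15*u+6*u*u))
if __name__=="__main__":
 for wy in(.03,.05):
  for m in(.27,.3,.33):
   for N in(2,3,4):
    rng=np.random.default_rng(0)
    P=model(m);mx=0;ye=[0];nf=0;mx2=0
    for tr in range(8):
        y=0;t=rng.normal(0,.015);s=np.array([P["I"]*t,0]);b=-.006+rng.normal(0,.006);vl=0;kf=None;Tc=.125*N+.05;a=0
        for c in range(int(14/Tc)):
            tm=c*Tc
            z=th(s,y,P)+b+rng.normal(0,.002)
            if kf is None:kf=Bank(z,y,b0=-.006,sb=.006)
            else: kf.upd(z,y)
            me,Pe,se,te,be=kf.est(y)
            K=32;tt=tm+np.arange(1,K+1)*Tc/N
            d,_,_=plan(se,y,vl,ref(tt,.8,4,.28),N,dmax=.05,wy=wy,P=Pe);d=np.round(d[:N],3)
            s,_=step(s,y,0,.05,P);kf.pred(y,0,.05)
            for dd in d:
                da=dd+rng.normal(0,.0004)
                kf.pred(y,dd,.125);s,y=step(s,y,da,.125,P);a=max(a,abs(th(s,y,P)))
                if tm>6: mx2=max(mx2,abs(th(s,y,P)))
            vl=d[-1]
            if a>.28:nf+=1;break
            if tm>6:ye.append(abs(y-.28))
        mx=max(mx,a)
    print(wy,m,N,"fails",nf,"max th",round(mx,3),"hold th",round(mx2,3),"y err max",round(max(ye),4),"m est",round(me,3),"b err",round(be-b,4),flush=True)
E
python3 bank.py
```

```text
0.03 0.27 2 fails 0 max th 0.079 hold th 0.039 y err max 0.025 m est 0.27 b err 0.0015
0.03 0.27 3 fails 0 max th 0.076 hold th 0.029 y err max 0.0351 m est 0.27 b err -0.0009
0.03 0.27 4 fails 0 max th 0.1 hold th 0.04 y err max 0.0411 m est 0.27 b err -0.0018
0.03 0.3 2 fails 0 max th 0.073 hold th 0.038 y err max 0.0266 m est 0.299 b err 0.0015
0.03 0.3 3 fails 0 max th 0.074 hold th 0.027 y err max 0.0276 m est 0.298 b err -0.0005
0.03 0.3 4 fails 0 max th 0.078 hold th 0.043 y err max 0.0379 m est 0.303 b err -0.0015
0.03 0.33 2 fails 0 max th 0.069 hold th 0.037 y err max 0.029 m est 0.324 b err 0.0014
0.03 0.33 3 fails 0 max th 0.075 hold th 0.033 y err max 0.0318 m est 0.322 b err -0.0004
0.03 0.33 4 fails 0 max th 0.094 hold th 0.049 y err max 0.0409 m est 0.321 b err -0.0014
0.05 0.27 2 fails 0 max th 0.07 hold th 0.035 y err max 0.0287 m est 0.27 b err 0.0015
0.05 0.27 3 fails 0 max th 0.065 hold th 0.027 y err max 0.0381 m est 0.27 b err -0.0009
0.05 0.27 4 fails 0 max th 0.085 hold th 0.036 y err max 0.0531 m est 0.27 b err -0.0018
0.05 0.3 2 fails 0 max th 0.07 hold th 0.036 y err max 0.023 m est 0.297 b err 0.0015
0.05 0.3 3 fails 0 max th 0.057 hold th 0.027 y err max 0.0337 m est 0.295 b err -0.0006
0.05 0.3 4 fails 0 max th 0.078 hold th 0.036 y err max 0.0394 m est 0.301 b err -0.0015
0.05 0.33 2 fails 0 max th 0.069 hold th 0.035 y err max 0.03 m est 0.321 b err 0.0014
0.05 0.33 3 fails 0 max th 0.06 hold th 0.029 y err max 0.0337 m est 0.317 b err -0.0004
0.05 0.33 4 fails 0 max th 0.092 hold th 0.047 y err max 0.0434 m est 0.318 b err -0.0014
```

```bash
python3 - <<'E'
s=open("h.py").read()
s=s.replace("m=(g>208)&(b>135)&(C[...,2]>230)&(C[...,2]<480)","m=(g>208)&(b>135)&(C[...,2]>zt-20)&(C[...,2]<zt+30)").replace("D=None,pred=None)","D=None,pred=None,zt=320)").replace('strip("top",p,D,pred)','strip("top",p,D,pred,pv[2]+270)')
open("h.py","w").write(s)
E
python3 - <<'E'
from h import *
for n in ("top0","top1","top2","top3","top4"):
    p=cv2.imread(f"pics/{n}.png")[:,:,::-1];D=np.load(f"pics/{n}d.npy")
    s=dict(ee_pos=np.array([487.6,-239.7,36.6]),tcp_rot=[0,0,3.0577])
    if n=="top4":s["ee_pos"]=np.array([487.7,-239.5,66.9])
    t,dx,m,q=theta(p,D,s);print(n,t,dx,m.sum(),q)
    u=p.copy();u[m]=[255,0,0]
cv2.imwrite("pics/m4.png",cv2.resize(u[180:210,295:375,::-1],None,fx=8,fy=8,interpolation=0))
E
```

```text
top0 0.0009900239251580919 -1.970441670408432 243 (np.float64(335.04526748971193), np.float64(192.9423868312757), np.int64(312), np.int64(358))
top1 -0.004237398855277554 -1.8007078506816185 245 (np.float64(334.6204081632653), np.float64(192.86122448979592), np.int64(312), np.int64(358))
top2 0.000495764473214584 -2.0269133285766334 253 (np.float64(335.00395256916994), np.float64(192.95652173913044), np.int64(312), np.int64(358))
top3 -0.0039014485239382587 -1.9136062060110253 243 (np.float64(334.6460905349794), np.float64(192.89711934156378), np.int64(312), np.int64(357))
top4 0.0016439356006123903 -1.708296153869426 266 (np.float64(336.55263157894734), np.float64(191.71428571428572), np.int64(314), np.int64(360))
```

View pics/m4.png

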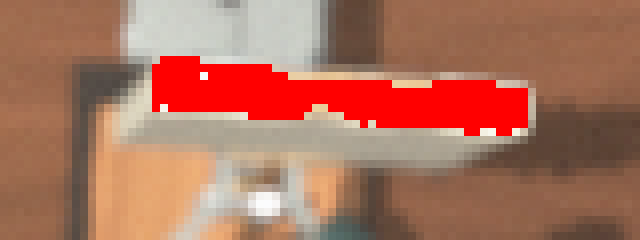

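```bash
python3 - <<'E'
s=open("h.py").read()
s=s.replace("    u,v=np.meshgrid(np.arange(W)","    m=cv2.morphologyEx(m.astype(np.uint8),cv2.MORPH_CLOSE,np.ones((3,3),np.uint8))>0\n    u,v=np.meshgrid(np.arange(W)")
open("h.py","w").write(s)
E
cat > cyc.py <<'E'
# usage: cyc.py init | N "ref spec t0 T A(mm)" ; keeps state in st.pkl
import sys,pickle
from h import *
from bank import *
EE0=np.array([487.7,-239.5]);YAW=3.0577
EX=-np.array([np.cos(YAW),np.sin(YAW)]);EY=np.array([np.sin(YAW),-np.cos(YAW)])
def go(N,ref_fn,init=None,R=.003,wy=.03,save=None,dmax=.05,nocam=False):
    """init: (y_cmd m, b0, sb) starts the filter"""
    s=r.sense();p,D=cams.camera("top")
    t,dx,m,q=theta(p,D,s)
    if save:cv2.imwrite(f"pics/{save}.png",p[:,:,::-1])
    ym=(s["ee_pos"][:2]-EE0)@EY/1000;xm=(s["ee_pos"][:2]-EE0)@EX
    if init:
        S=dict(y=init[0],vl=0.,B=Bank(t,init[0],init[1],init[2],som=.05),log=[])
        e=sd=0
    else:
        S=pickle.load(open("st.pkl","rb"));y=S["y"]
        S["B"].pred(y,0,.05)
        for d in S["rows"]:
            S["B"].pred(y,d,.125);y+=d
        S["y"]=y;S["vl"]=S["rows"][-1]
        e,sd=S["B"].upd(t,y,R=R)
    y=S["y"];clk=s["clock"];me,Pe,se,te,be=S["B"].est(y)
    K=32;tt=clk+.05+np.arange(1,K+1)*(.125+.05/N)
    d,tp,yp=plan(se,y,S["vl"],ref_fn(tt),N,wy=wy,P=Pe,dmax=dmax)
    d=np.round(d[:N]*2000)/2000;S["rows"]=list(d);S["log"].append((clk,t,te,be,me,y,ym))
    pickle.dump(S,open("st.pkl","wb"))
    pv,_,_=pivot(s)
    print(f"clk {clk:.2f} n{m.sum()} meas {t:+.4f} est {te:+.4f} om {(se[1])/Pe['I']:+.3f} b {be:+.4f} m {me:.3f} innov {e:+.4f}/{sd:.4f} | y cmd {y*1000:.1f} meas {ym*1000:.1f} x {xm:.1f} z {s['ee_pos'][2]:.1f} piv {pv[:2].round(0)} j7 {s['joints'][6]:.2f} j3 {s['joints'][2]:.2f} ref {ref_fn(clk)*1000:.0f}")
    print("LATERAL cm:",[round(float(x)*100,2) for x in d],"pred th",tp[:N].round(3),"max",abs(tp).max().round(3))
E
python3 - <<'E'
from cyc import *
print(EX,EY,pivot(r.sense())[0],r.sense()["clock"])
E
```

```text
[ 0.99648307 -0.08379428] [0.08379428 0.99648307] [ 612.98180149 -249.96339276   79.77059985] 5.375
```

step_arm:
  rows: [0.5,0,0,0,1.0,0,0,0,1.5,0,0,0,1.5,0,0,0,1.5,0,0,0]

```text
clock: 6.0
ee_pos: [426.5, -234.4, 66.6]
tcp_rot: [3.142, 0.0, 3.058]
ft_force: [-0.1, 0.9, -8.8]
opening: 0.318
```

```bash
cat > a.py <<'E'
from cyc import *
import sys
t0=6.6
rf=lambda t:ref(t,t0,4.0,.277)
N=int(sys.argv[1])
go(N,rf,init=(0.,0.,.006) if len(sys.argv)>2 and sys.argv[2]=="init" else None,save=f"c_{r.sense()['clock']:.2f}")
E
python3 a.py 3 init
```

```text
clk 6.00 n265 meas +0.0205 est +0.0205 om +0.000 b +0.0000 m 0.300 innov +0.0000/0.0000 | y cmd 0.0 meas -0.1 x -61.4 z 66.6 piv [ 552. -245.] j7 2.31 j3 0.68 ref 0
LATERAL cm: [-1.85, -1.9, -1.3] pred th [-0.02  -0.053 -0.067] max 0.067
```

```bash
python3 -c "
import pickle
from cyc import *
S=pickle.load(open('st.pkl','rb'));S['rows']=S['rows'][:2];pickle.dump(S,open('st.pkl','wb'));print(S['rows'])"
```

```text
[np.float64(-0.0185), np.float64(-0.019)]
```

step_arm:
  rows: [1.6,-1.85,0,0,1.5,-1.9,0,0]

```text
clock: 6.3
ee_pos: [392.9, -269.5, 66.6]
tcp_rot: [-3.142, 0.0, 3.058]
ft_force: [-0.4, -0.7, -9.0]
opening: 0.317
```

```bash
python3 a.py 2
```

```text
clk 6.30 n259 meas -0.0659 est -0.0658 om +0.132 b +0.0006 m 0.306 innov -0.0128/0.0126 | y cmd -37.5 meas -37.9 x -91.9 z 66.6 piv [ 518. -280.] j7 2.41 j3 0.69 ref 0
LATERAL cm: [0.1, 0.85] pred th [-0.051 -0.03 ] max 0.051
```

step_arm:
  rows: [0,0.1,0,0,0,0.85,0,0]

```text
clock: 6.6
ee_pos: [394.6, -259.5, 66.5]
tcp_rot: [-3.141, 0.0, 3.058]
ft_force: [0.5, 0.5, -8.0]
opening: 0.315
```

```bash
python3 a.py 2
```

```text
clk 6.60 n250 meas +0.0352 est +0.0490 om +0.085 b -0.0234 m 0.329 innov +0.0644/0.0070 | y cmd -28.0 meas -27.7 x -91.1 z 66.5 piv [ 520. -270.] j7 2.38 j3 0.69 ref 0
LATERAL cm: [-4.75, -4.8] pred th [-0.05  -0.132] max 0.141
```

```bash
ls pics/c_*; python3 - <<'E'
from h import *
import glob
ims=[cv2.resize(cv2.imread(f)[160:260,270:380],None,fx=4,fy=4) for f in sorted(glob.glob("pics/c_*.png"))]
cv2.imwrite("pics/cc.png",np.hstack([i[:,:260] if 0 else cv2.resize(i,None,fx=.6,fy=.6) for i in ims]))
E
```

```text
pics/c_6.00.png
pics/c_6.30.png
pics/c_6.60.png
```

View pics/cc.png

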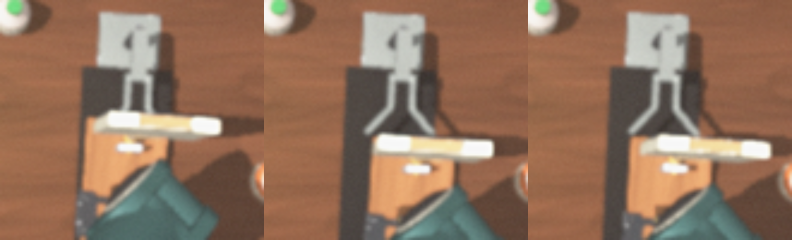

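```bash
python3 - <<'E'
from h import *
for f,ee in(("c_6.00",(426.5,-234.4)),("c_6.30",(392.9,-269.5)),("c_6.60",(394.6,-259.5))):
    p=cv2.imread(f"pics/{f}.png").astype(int)
    s=dict(ee_pos=np.array([*ee,66.6]),tcp_rot=[0,0,3.0577]);pv,ex,ey=pivot(s)
    u0,v0=proj("top",pv-23*ex+[0,0,16])
    R=p[int(v0)-8:int(v0)+9,int(u0)-14:int(u0)+15]
    m=(R.min(2)>200)
    vv,uu=np.nonzero(m);w=R.min(2)[m]-195
    u=int(u0)-14+(uu*w).sum()/w.sum();v=int(v0)-8+(vv*w).sum()/w.sum()
    X=at_z("top",u,v,pv[2]+16)
    # plate left edge
    print(f,m.sum(),(u,v),"rel pivot lat",(X-pv)@ey,"long",(X-pv)@ex)
E
```

```text
c_6.00 30 (np.float64(323.600142551675), np.float64(220.98503207412688)) rel pivot lat 1.9906288853850806 long -19.25852552247178
c_6.30 48 (np.float64(331.5241025641026), np.float64(227.69333333333333)) rel pivot lat 8.94430232755211 long -11.588985726644218
c_6.60 55 (np.float64(331.1379971250599), np.float64(227.3929084810733)) rel pivot lat 0.33249687592076027 long -11.430254806447426
```

```bash
cat > cyc2.py <<'E'
import sys,pickle
from h import *
from bank import *
EE0=np.array([487.7,-239.5]);YAW=3.0577
EX=-np.array([np.cos(YAW),np.sin(YAW)]);EY=np.array([np.sin(YAW),-np.cos(YAW)])
F=.4   # part of the last row (0.05 s) not yet seen in the picture
def filt(S,rows,Ytop,R=.003):
    """rows of the finished cycle; state kept at its end. Ytop: lateral of strip, m. returns innov"""
    y=S["y"];B=S["B"];B.pred(y,0,.05)
    for d in rows[:-1]:B.pred(y,d,.125);y+=d
    d=rows[-1];B.pred(y,d*(1-F),.125*(1-F));y+=d*(1-F)
    z=-np.arcsin((Ytop-y)/.270);e,sd=B.upd(z,y,R=R)
    B.pred(y,d*F,.125*F);y+=d*F;S["y"]=y;S["vl"]=d
    return z,e,sd
def planout(S,clk,N,ref_fn,wy=.03,dmax=.05):
    y=S["y"];me,Pe,se,te,be=S["B"].est(y)
    K=32;tt=clk+.05+np.arange(1,K+1)*(.125+.05/N)
    d,tp,yp=plan(se,y,S["vl"],ref_fn(tt),N,wy=wy,P=Pe,dmax=dmax)
    d=np.round(d[:N]*2000)/2000;S["rows"]=[float(v) for v in d]
    pickle.dump(S,open("st.pkl","wb"))
    print(f"   now est {te:+.4f} om0 {(se[1])/Pe['I']:+.3f} b {be:+.4f} m {me:.3f} y {y*1000:.1f} ref {ref_fn(clk)*1000:.0f}")
    print("LATERAL cm:",[round(float(x)*100,2) for x in d],"pred th",tp[:N].round(3),"max",abs(tp).max().round(3))
def go(N,ref_fn,R=.003,wy=.03,dmax=.05):
    s=r.sense();p,D=cams.camera("top");clk=s["clock"]
    cv2.imwrite(f"pics/c_{clk:.2f}.png",p[:,:,::-1]);np.save(f"pics/c_{clk:.2f}d.npy",D)
    t,dx,m,q=theta(p,D,s)
    ym=(s["ee_pos"][:2]-EE0)@EY/1000;xm=(s["ee_pos"][:2]-EE0)@EX
    Ytop=ym-.270*np.sin(t)
    S=pickle.load(open("st.pkl","rb"))
    z,e,sd=filt(S,S["rows"],Ytop,R)
    pv,_,_=pivot(s)
    print(f"clk {clk:.2f} n{m.sum()} z {z:+.4f} innov {e:+.4f}/{sd:.4f} | ycmd {S['y']*1000:.1f} meas {ym*1000:.1f} x {xm:.1f} z {s['ee_pos'][2]:.1f} piv {pv[:2].round(0)} j7 {s['joints'][6]:.2f} j3 {s['joints'][2]:.2f}")
    planout(S,clk,N,ref_fn,wy,dmax)
E
python3 - <<'E'
from cyc2 import *
S=dict(y=0.,vl=0.,B=Bank(.0205,0.,0.,.006,som=.06))
S["B"].pred(0,0,.05)   # picture is 50 ms before row end
for rows,Y in(([-.0185,-.019],-.0201),([.001,.0085],-.0372)):
    print(rows,filt(S,rows,Y))
planout(S,6.6,2,lambda t:ref(t,7.2,4.,.277))
E
```

```text
[-0.0185, -0.019] (np.float64(-0.03630427060927149), np.float64(0.0030139923402355134), np.float64(0.014700078426534757))
[0.001, 0.0085] (np.float64(0.021483133944071718), np.float64(0.028567953215966682), np.float64(0.0070807660557805786))
   now est +0.0396 om0 +0.064 b -0.0099 m 0.315 y -28.0 ref 0
LATERAL cm: [-3.65, -3.9] pred th [-0.034 -0.099] max 0.11
```

```bash
python3 - <<'E'
from h import *
ims=[]
for f,ee in(("c_6.00",(426.5,-234.4)),("c_6.30",(392.9,-269.5)),("c_6.60",(394.6,-259.5))):
    p=cv2.imread(f"pics/{f}.png")
    i=p[188:225,300:365];ims.append(cv2.resize(i,None,fx=9,fy=9,interpolation=0))
    g=p[...,1].astype(int);b=p[...,0].astype(int)
    m=(g>208)&(b>135);m[:180]=0;m[218:]=0;m[:,:290]=0;m[:,370:]=0
    n,l,st,ce=cv2.connectedComponentsWithStats(m.astype(np.uint8))
    k=1+st[1:,4].argmax();print(f,st[k],ce[k])
    # wood part centre: blue lower than white
    w=(l==k)&(b<195);vv,uu=np.nonzero(w);print("  wood centroid",uu.mean(),vv.mean(),w.sum())
cv2.imwrite("pics/cz.png",np.vstack(ims)[:, :])
E
```

```text
c_6.00 [310 206  52  10 297] [335.95622896 210.82154882]
  wood centroid 336.36082474226805 210.8041237113402 97
c_6.30 [318 216  14   2  20] [323.3 216.7]
  wood centroid 331.0 217.0 1
c_6.60 [311 181   7   5  18] [313.5        183.72222222]
  wood centroid nan nan 0<stdin>:11: RuntimeWarning: Mean of empty slice.
  ret = ret.dtype.type(ret / rcount)
```

View pics/cz.png

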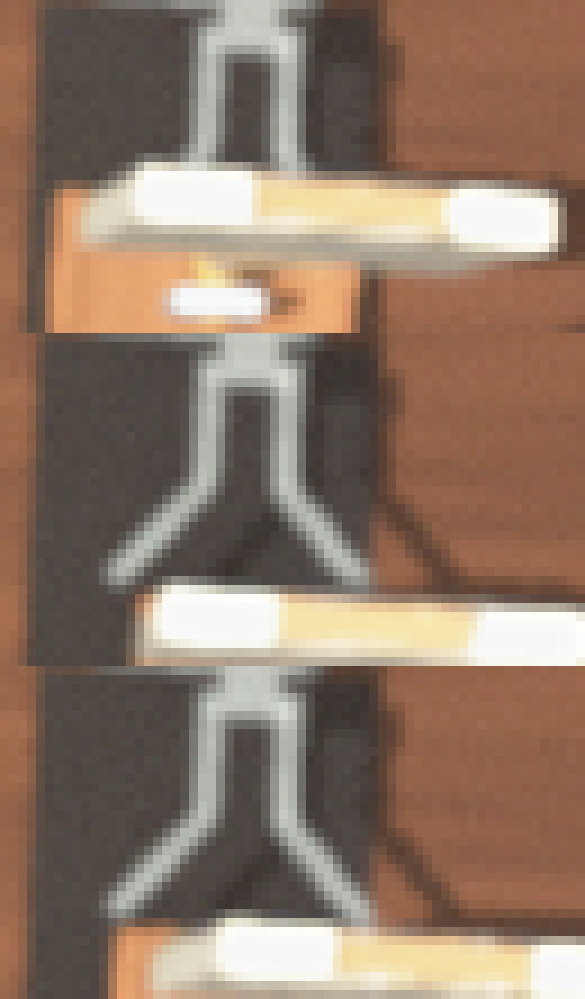

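```bash
python3 - <<'E'
from h import *
ims=[]
for f,vr in(("c_6.00",(207,212)),("c_6.30",(216,222)),("c_6.60",(216,222))):
    p=cv2.imread(f"pics/{f}.png")
    b=p[...,0].astype(int)
    for v in range(vr[0],vr[1]):print(f,v,b[v,308:376:1])
E
```

```text
c_6.00 207 [ 70  65  66  74  93 119 155 220 249 250 248 247 248 248 247 247 247 247
 246 230 180 157 161 175 177 161 134 117 107 103 104 106 104  96  84  79
  82  82  79  77  75  71  65  67  64  65  65  68  62  66  66  68  66  61
  67  69  71  73  70  70  72  69  67  68  70  69  68  71]
c_6.00 208 [ 77  74  87 111 139 168 196 238 250 248 248 248 248 248 248 248 249 249
 250 247 205 173 173 173 168 160 155 150 145 145 149 159 157 144 136 133
 135 131 127 121 111 110 124 143 150 145 136 127 112 106  95  85  75  62
  60  59  60  60  62  59  61  60  64  63  63  60  66  67]
c_6.00 209 [101 110 135 166 182 195 214 242 248 247 247 247 247 247 247 247 247 247
 248 248 197 163 164 166 164 165 160 164 162 165 171 175 177 167 162 162
 162 163 160 153 150 166 215 242 246 243 239 232 218 204 191 176 153 111
  67  57  52  52  54  53  52  57  60  56  56  57  56  60]
c_6.00 210 [120 141 173 192 197 200 216 242 248 248 247 247 247 247 247 247 247 247
 248 247 191 156 161 160 162 166 163 164 164 165 168 169 168 168 168 168
 167 169 165 165 172 212 246 250 249 249 249 249 249 248 248 247 240 182
  93  
[... 3095 characters left out ...]
61 164 162 164 165 169 165 171 180 175 160 151 154 164 209 244 246
 245 246 240 224 223 211 187 156 120  72  58  58  59  60]
c_6.60 220 [ 69  66  68  71  80 106 111 107 128 169 188 196 197 199 200 211 238 248
 248 247 247 247 247 247 247 247 247 248 247 194 157 163 164 163 164 163
 164 164 166 165 163 167 166 168 168 172 167 166 164 164 182 234 251 249
 249 249 249 248 248 249 248 238 186 100  58  58  61  57]
c_6.60 221 [ 68  63  66  69  84 106 105 110 140 179 194 197 200 200 196 202 228 246
 248 249 249 249 249 249 249 248 249 249 246 197 167 173 177 182 182 174
 173 173 165 163 165 164 164 164 167 165 167 168 167 165 185 235 249 248
 247 247 247 247 248 248 249 250 212 109  58  61  58  57]
```

```bash
cat >> h.py <<'E'
def wood(p,pred,rad=(55,20)):
    """sub-pixel middle of the wooden part of the strip: rows with white-wood-white in blue"""
    b=p[...,2].astype(float);u0,v0=int(pred[0]),int(pred[1]);out=[]
    for v in range(max(0,v0-rad[1]),min(H,v0+rad[1])):
        a=max(0,u0-rad[0]);row=b[v,a:u0+rad[0]];wh=row>225
        ch=np.diff(wh.astype(int));L=np.where(ch==-1)[0];Rr=np.where(ch==1)[0]
        for l in L:
            n=Rr[Rr>l]
            if len(n)==0:continue
            k=n[0]
            if not 15<k-l<28:continue
            if wh[max(0,l-6):l+1].sum()<4 or wh[k+1:k+7].sum()<4:continue
            mid=row[l+3:k-2]
            if mid.min()<135 or mid.max()>215 or p[v,a+l+3:a+k-2,0].min()<200:continue
            f=lambda i:a+i+(207-row[i])/(row[i+1]-row[i])
            ll=[i for i in range(l-1,l+3) if row[i]>=207>row[i+1]];kk=[i for i in range(k-2,k+2) if row[i]<=207<row[i+1]]
            if ll and kk:out.append((v,f(ll[0]),f(kk[-1])))
    return np.array(out)
def topmid(p,s):
    pv,ex,ey=pivot(s);pred=proj("top",pv+[0,0,270]);o=wood(p,pred)
    u=np.median((o[:,1]+o[:,2])/2);v=o[:,0].mean()
    X=at_z("top",u,v,pv[2]+269);return X,len(o),(u,v)
E
python3 - <<'E'
from cyc2 import *
for f,ee in(("top3",(487.5,-239.75)),("top4",(487.7,-239.5)),("c_6.00",(426.5,-234.4)),("c_6.30",(392.9,-269.5)),("c_6.60",(394.6,-259.5))):
    p=cv2.imread(f"pics/{f}.png")[:,:,::-1]
    s=dict(ee_pos=np.array([*ee,36.6 if f=="top3" else 66.6]),tcp_rot=[0,0,YAW])
    X,n,uv=topmid(p,s);print(f,n,np.round(uv,2),"Ytop lat",(X[:2]-EE0)@EY, "x",(X[:2]-EE0)@EX)
E
```

```text
top3 3 [335.86 193.  ] Ytop lat -3.316110096916706 x 124.07768206018287
top4 3 [337.8 191. ] Ytop lat -4.559776380696963 x 127.07743694980309
c_6.00 3 [338.29 210.  ] Ytop lat -9.359533200336374 x 65.62085063158078
c_6.30 4 [341.32 220.5 ] Ytop lat -20.816849769124097 x 32.50594070160973
c_6.60 3 [347.62 220.  ] Ytop lat -40.97656167628707 x 35.53650082382078
```

```bash
python3 - <<'E'
from h import *
tiles=[]
for f in("c_6.00","c_6.30","c_6.60"):
    p=cv2.imread(f"pics/{f}.png")
    tiles.append(cv2.resize(p[205:285,295:345],None,fx=5,fy=6,interpolation=0))
cv2.imwrite("pics/cy.png",np.hstack(tiles))
E
```

```text
(no output)
```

View pics/cy.png

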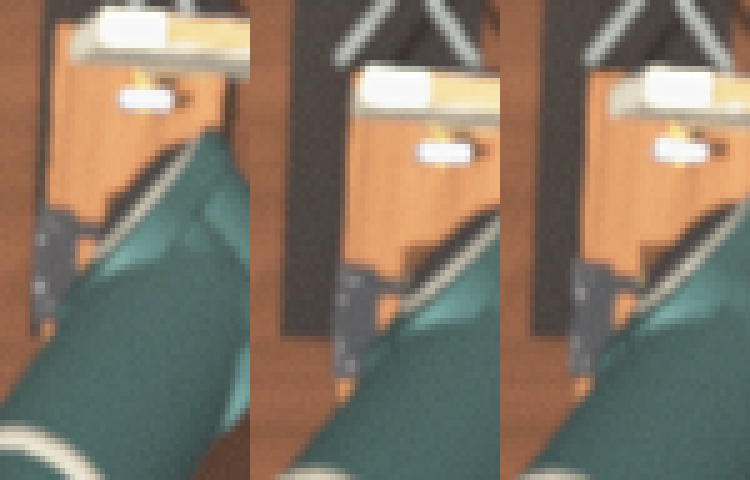

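```bash
sed -i 's/I=.0106+m\*l\*l/I=.0106*m\/.3/' ctl.py; sed -i 's/^F=.4.*/F=0./' cyc2.py
python3 - <<'E'
s=open("cyc2.py").read()
s=s.replace("    t,dx,m,q=theta(p,D,s)\n","").replace("    Ytop=ym-.270*np.sin(t)\n","    X,n,uv=topmid(p,s);Ytop=(X[:2]-EE0)@EY/1000\n").replace("n{m.sum()}","n{n}")
s=s.replace('    d=rows[-1];B.pred(y,d*(1-F)','    d=rows[-1];B.pred(y,d*(1-F)').replace("    B.pred(y,d*F,.125*F);y+=d*F;","    ")
open("cyc2.py","w").write(s)
E
python3 - <<'E'
from cyc2 import *
z0=np.arcsin(.0094/.27)
for b0,sb in((.008,.01),):
    S=dict(y=0.,vl=0.,B=Bank(z0,0.,b0,sb,som=.08))
    for rows,Y in(([-.0185,-.019],-.0208),([.001,.0085],-.0410)):
        print(rows,filt(S,rows,Y))
    planout(S,6.6,2,lambda t:ref(t,7.2,4.,.277))
E
python3 bank.py | head -9
```

```text
[-0.0185, -0.019] (np.float64(-0.061891357172262906), np.float64(0.014027226138699521), np.float64(0.01648823715660089))
[0.001, 0.0085] (np.float64(0.048166770775963624), np.float64(0.013002564957020377), np.float64(0.009030147443746073))
   now est +0.0487 om0 -0.031 b -0.0021 m 0.288 y -28.0 ref 0
LATERAL cm: [-3.0, -3.1] pred th [-0.06  -0.131] max 0.131
0.03 0.27 2 fails 0 max th 0.093 hold th 0.042 y err max 0.0263 m est 0.27 b err 0.0033
0.03 0.27 3 fails 0 max th 0.086 hold th 0.036 y err max 0.0326 m est 0.27 b err -0.001
0.03 0.27 4 fails 0 max th 0.086 hold th 0.047 y err max 0.0331 m est 0.27 b err -0.0023
0.03 0.3 2 fails 0 max th 0.076 hold th 0.038 y err max 0.0206 m est 0.3 b err 0.0025
0.03 0.3 3 fails 0 max th 0.083 hold th 0.031 y err max 0.0264 m est 0.3 b err -0.0005
0.03 0.3 4 fails 0 max th 0.078 hold th 0.043 y err max 0.0329 m est 0.302 b err -0.0016
0.03 0.33 2 fails 0 max th 0.076 hold th 0.038 y err max 0.023 m est 0.33 b err 0.0021
0.03 0.33 3 fails 0 max th 0.077 hold th 0.032 y err max 0.0287 m est 0.324 b err -0.0003
0.03 0.33 4 fails 0 max th 0.097 hold th 0.057 y err max 0.0412 m est 0.324 b err -0.0015Traceback (most recent call last):
  File "bank.py", line 51, in <module>
    print(wy,m,N,"fails",nf,"max th",round(mx,3),"hold th",round(mx2,3),"y err max",round(max(ye),4),"m est",round(me,3),"b err",round(be-b,4),flush=True)
    ~~~~~^^^^^^^^^^^^^^^^^^^^^^^^^^^^^^^^^^^^^^^^^^^^^^^^^^^^^^^^^^^^^^^^^^^^^^^^^^^^^^^^^^^^^^^^^^^^^^^^^^^^^^^^^^^^^^^^^^^^^^^^^^^^^^^^^^^^^^^^^^^^^^^^^
BrokenPipeError: [Errno 32] Broken pipe
Exception ignored on flushing sys.stdout:
BrokenPipeError: [Errno 32] Broken pipe
```

```bash
python3 - <<'E'
from cyc2 import *
for wy,t0 in((.06,7.2),(.12,7.2),(.3,7.2),(.06,6.6)):
    S=pickle.load(open("st.pkl","rb"));planout(S,6.6,2,lambda t:ref(t,t0,4.,.277),wy=wy)
E
```

```text
now est +0.0487 om0 -0.031 b -0.0021 m 0.288 y -28.0 ref 0
LATERAL cm: [-2.25, -2.7] pred th [-0.034 -0.097] max 0.105
   now est +0.0487 om0 -0.031 b -0.0021 m 0.288 y -28.0 ref 0
LATERAL cm: [-1.85, -2.35] pred th [-0.017 -0.073] max 0.091
   now est +0.0487 om0 -0.031 b -0.0021 m 0.288 y -28.0 ref 0
LATERAL cm: [-1.4, -1.95] pred th [-0.001 -0.048] max 0.071
   now est +0.0487 om0 -0.031 b -0.0021 m 0.288 y -28.0 ref 0
LATERAL cm: [-2.65, -3.0] pred th [-0.048 -0.12 ] max 0.124
```

```bash
cat > a.py <<'E'
from cyc2 import *
import sys
a=sys.argv;N=int(a[1]);t0=float(a[2]);T=float(a[3]);y0=float(a[4])/1000;A=float(a[5])/1000;wy=float(a[6]) if len(a)>6 else .08
go(N,lambda t:y0+ref(t,t0,T,A),wy=wy)
E
python3 - <<'E'
from cyc2 import *
S=pickle.load(open("st.pkl","rb"));planout(S,6.6,2,lambda t:ref(t,7.2,4.,.277),wy=.12)
E
```

```text
now est +0.0487 om0 -0.031 b -0.0021 m 0.288 y -28.0 ref 0
LATERAL cm: [-1.85, -2.35] pred th [-0.017 -0.073] max 0.091
```

step_arm:
  rows: [0,-1.85,0,0,0,-2.35,0,0]

```text
clock: 6.9
ee_pos: [391.7, -300.9, 66.5]
tcp_rot: [3.141, 0.0, 3.06]
ft_force: [-0.4, -0.2, -8.7]
opening: 0.321
```

```bash
python3 a.py 2 7.2 4 0 277 .1
```

```text
clk 6.90 n4 z -0.0899 innov -0.0142/0.0087 | ycmd -70.0 meas -69.2 x -90.5 z 66.5 piv [ 517. -311.] j7 2.47 j3 0.68
   now est -0.0953 om0 +0.524 b +0.0073 m 0.286 y -70.0 ref 0
LATERAL cm: [-1.1, -0.4] pred th [-0.084 -0.073] max 0.084
```

step_arm:
  rows: [0,-1.1,0,0,0,-0.4,0,0]

```text
clock: 7.2
ee_pos: [389.9, -316.7, 66.5]
tcp_rot: [-3.142, -0.0, 3.058]
ft_force: [0.2, -0.5, -8.3]
opening: 0.318
```

```bash
python3 a.py 2 7.2 4 0 277 .1
```

```text
clk 7.20 n3 z -0.0548 innov +0.0175/0.0077 | ycmd -85.0 meas -85.1 x -91.0 z 66.5 piv [ 515. -327.] j7 2.50 j3 0.68
   now est -0.0628 om0 +0.207 b +0.0073 m 0.273 y -85.0 ref 0
LATERAL cm: [-0.4, -0.2] pred th [-0.059 -0.06 ] max 0.06
```

step_arm:
  rows: [0,-0.4,0,0,0,-0.2,0,0]

```text
clock: 7.5
ee_pos: [389.3, -322.6, 66.5]
tcp_rot: [3.142, 0.0, 3.058]
ft_force: [-0.1, 0.4, -8.9]
opening: 0.317
```

```bash
python3 a.py 2 7.2 4 0 277 .1
```

```text
clk 7.50 n3 z -0.0525 innov +0.0086/0.0070 | ycmd -91.0 meas -91.0 x -91.1 z 66.5 piv [ 515. -333.] j7 2.51 j3 0.68
   now est -0.0602 om0 +0.046 b +0.0079 m 0.272 y -91.0 ref 1
LATERAL cm: [0.25, 0.55] pred th [-0.051 -0.041] max 0.051
```

step_arm:
  rows: [0,0.25,0,0,0,0.55,0,0]

```text
clock: 7.8
ee_pos: [389.9, -314.3, 66.5]
tcp_rot: [-3.142, 0.0, 3.058]
ft_force: [0.4, -0.3, -7.9]
opening: 0.317
```

```bash
python3 a.py 3 7.2 4 0 277 .08
```

```text
clk 7.80 n3 z -0.0381 innov +0.0009/0.0066 | ycmd -83.0 meas -82.8 x -91.2 z 66.5 piv [ 515. -325.] j7 2.49 j3 0.68
   now est -0.0459 om0 -0.184 b +0.0091 m 0.273 y -83.0 ref 7
LATERAL cm: [0.95, 1.2, 1.35] pred th [-0.038 -0.024 -0.013] max 0.038
```

Filter now agrees with the measurements; continue.

step_arm:
  rows: [0,0.95,0,0,0,1.2,0,0,0,1.35,0,0]

```text
clock: 8.22
ee_pos: [392.9, -278.7, 66.5]
tcp_rot: [3.142, -0.0, 3.058]
ft_force: [0.2, 0.0, -9.1]
opening: 0.317
```

```bash
python3 a.py 3 7.2 4.5 0 277 .08
```

```text
clk 8.22 n4 z -0.0071 innov -0.0040/0.0080 | ycmd -48.0 meas -47.0 x -91.2 z 66.5 piv [ 518. -289.] j7 2.42 j3 0.69
   now est -0.0165 om0 -0.476 b +0.0101 m 0.273 y -48.0 ref 23
LATERAL cm: [1.85, 1.95, 1.95] pred th [-0.008  0.011  0.023] max 0.034
```

step_arm:
  rows: [0,1.85,0,0,0,1.95,0,0,0,1.95,0,0]

```text
clock: 8.65
ee_pos: [397.7, -221.5, 66.5]
tcp_rot: [3.142, 0.0, 3.058]
ft_force: [-0.3, 0.0, -9.3]
opening: 0.318
```

```bash
python3 a.py 3 7.2 4.5 0 277 .08
```

```text
clk 8.65 n3 z +0.0354 innov -0.0102/0.0079 | ycmd 9.5 meas 10.4 x -91.2 z 66.5 piv [ 523. -232.] j7 2.30 j3 0.70
   now est +0.0252 om0 -0.684 b +0.0095 m 0.273 y 9.5 ref 54
LATERAL cm: [1.85, 1.75, 1.75] pred th [0.013 0.021 0.026] max 0.032
```

step_arm:
  rows: [0,1.85,0,0,0,1.75,0,0,0,1.75,0,0]

```text
clock: 9.07
ee_pos: [402.2, -168.3, 66.6]
tcp_rot: [3.142, 0.0, 3.058]
ft_force: [0.7, -0.8, -8.1]
opening: 0.317
```

```bash
python3 a.py 3 7.2 4.5 0 277 .08
```

```text
clk 9.07 n3 z +0.0455 innov -0.0140/0.0077 | ycmd 63.0 meas 63.8 x -91.2 z 66.6 piv [ 528. -179.] j7 2.17 j3 0.71
   now est +0.0391 om0 -0.615 b +0.0053 m 0.278 y 63.0 ref 96
LATERAL cm: [1.1, 0.95, 1.05] pred th [0.01  0.004 0.004] max 0.025
```

step_arm:
  rows: [0,1.1,0,0,0,0.95,0,0,0,1.05,0,0]

```text
clock: 9.5
ee_pos: [404.7, -137.8, 66.5]
tcp_rot: [-3.141, 0.0, 3.057]
ft_force: [-0.6, 0.1, -8.8]
opening: 0.317
```

```bash
python3 a.py 3 7.2 4.5 0 277 .08
```

```text
clk 9.50 n3 z +0.0215 innov -0.0056/0.0076 | ycmd 94.0 meas 94.4 x -91.2 z 66.5 piv [ 530. -148.] j7 2.09 j3 0.71
   now est +0.0187 om0 -0.379 b +0.0016 m 0.285 y 94.0 ref 144
LATERAL cm: [0.55, 0.5, 0.65] pred th [-0.005 -0.011 -0.01 ] max 0.021
```

step_arm:
  rows: [0,0.55,0,0,-0.3,0.5,0,0,-0.6,0.65,0,0]

```text
clock: 9.93
ee_pos: [415.4, -121.9, 66.5]
tcp_rot: [-3.141, 0.0, 3.057]
ft_force: [-0.1, -1.4, -8.4]
opening: 0.314
```

```bash
python3 a.py 3 7.2 4.5 0 277 .08
```

```text
clk 9.93 n3 z -0.0184 innov -0.0165/0.0076 | ycmd 111.0 meas 111.1 x -81.9 z 66.5 piv [ 541. -133.] j7 2.05 j3 0.70
   now est -0.0193 om0 -0.268 b +0.0027 m 0.285 y 111.0 ref 192
LATERAL cm: [1.25, 1.4, 1.45] pred th [-0.008  0.01   0.021] max 0.027
```

step_arm:
  rows: [-0.8,1.25,0,0,-0.8,1.4,0,0,-0.8,1.45,0,0]

```text
clock: 10.35
ee_pos: [443.2, -82.0, 66.5]
tcp_rot: [-3.142, 0.0, 3.058]
ft_force: [-0.5, 0.5, -8.7]
opening: 0.316
```

```bash
python3 a.py 3 7.2 4.5 0 277 .08
```

```text
clk 10.35 n3 z +0.0254 innov -0.0016/0.0075 | ycmd 152.0 meas 153.2 x -57.5 z 66.5 piv [569. -93.] j7 1.96 j3 0.68
   now est +0.0226 om0 -0.482 b +0.0025 m 0.285 y 152.0 ref 232
LATERAL cm: [1.35, 1.25, 1.15] pred th [0.016 0.022 0.025] max 0.025
```

step_arm:
  rows: [-0.8,1.35,0,0,-0.8,1.25,0,0,-0.7,1.15,0,0]

```text
clock: 10.78
ee_pos: [469.2, -46.8, 66.5]
tcp_rot: [-3.142, 0.0, 3.058]
ft_force: [-1.4, -0.3, -8.6]
opening: 0.313
```

```bash
python3 a.py 3 7.2 4.5 0 277 .08
```

```text
clk 10.78 n3 z +0.0201 innov -0.0133/0.0075 | ycmd 189.5 meas 190.5 x -34.6 z 66.5 piv [595. -57.] j7 1.88 j3 0.66
   now est +0.0182 om0 -0.432 b +0.0033 m 0.284 y 189.5 ref 260
LATERAL cm: [1.35, 1.3, 1.2] pred th [0.018 0.029 0.034] max 0.034
```

step_arm:
  rows: [0,1.35,0,0,0,1.3,0,0,0,1.2,0,0]

```text
clock: 11.2
ee_pos: [471.6, -8.4, 66.5]
tcp_rot: [3.142, -0.0, 3.058]
ft_force: [0.4, -0.5, -9.0]
opening: 0.319
```

```bash
python3 a.py 3 7.2 4.5 0 277 .08
```

```text
clk 11.20 n3 z +0.0335 innov -0.0089/0.0075 | ycmd 228.0 meas 228.9 x -35.4 z 66.5 piv [597. -19.] j7 1.80 j3 0.66
   now est +0.0304 om0 -0.425 b +0.0035 m 0.284 y 228.0 ref 274
LATERAL cm: [1.15, 1.0, 0.85] pred th [0.025 0.029 0.03 ] max 0.03
```

step_arm:
  rows: [0,1.15,0,0,0,1.0,0,0,0,0.85,0,0]

```text
clock: 11.62
ee_pos: [474.3, 21.1, 66.5]
tcp_rot: [-3.142, 0.0, 3.058]
ft_force: [-0.1, 1.2, -9.1]
opening: 0.317
```

```bash
python3 a.py 3 7.2 4 0 277 .05
```

```text
clk 11.62 n3 z +0.0354 innov -0.0045/0.0075 | ycmd 258.0 meas 258.6 x -35.2 z 66.5 piv [600.  11.] j7 1.73 j3 0.65
   now est +0.0316 om0 -0.310 b +0.0032 m 0.285 y 258.0 ref 277
LATERAL cm: [0.65, 0.5, 0.4] pred th [0.021 0.019 0.017] max 0.021
```

step_arm:
  rows: [0,0.65,0,0,0,0.5,0,0,0,0.4,0,0]

```text
clock: 12.05
ee_pos: [475.6, 36.1, 66.5]
tcp_rot: [-3.141, 0.0, 3.058]
ft_force: [0.2, -1.1, -8.5]
opening: 0.317
```

```bash
python3 a.py 3 7.2 4 0 277 .05
```

```text
clk 12.05 n3 z +0.0181 innov -0.0101/0.0075 | ycmd 273.5 meas 273.6 x -35.2 z 66.5 piv [601.  26.] j7 1.70 j3 0.65
   now est +0.0152 om0 -0.162 b +0.0035 m 0.285 y 273.5 ref 277
LATERAL cm: [0.4, 0.35, 0.25] pred th [0.013 0.014 0.014] max 0.014
```

```bash
sed -i 's/bn=.001)/bn=.004)/' bank.py
```

step_arm:
  rows: [0,0.4,0,0,0,0.35,0,0,0,0.25,0,0]

```text
clock: 12.48
ee_pos: [476.4, 46.1, 66.5]
tcp_rot: [-3.142, 0.0, 3.058]
ft_force: [-0.0, -0.4, -8.9]
opening: 0.316
```

```bash
python3 a.py 3 7.2 4 0 277 .05
```

```text
clk 12.47 n3 z +0.0112 innov -0.0087/0.0079 | ycmd 283.5 meas 283.6 x -35.2 z 66.5 piv [602.  36.] j7 1.68 j3 0.65
   now est +0.0087 om0 -0.103 b +0.0033 m 0.285 y 283.5 ref 277
LATERAL cm: [0.35, 0.35, 0.25] pred th [0.011 0.014 0.014] max 0.014
```

```bash
cat > fit.py <<'E'
from cyc2 import *
from scipy.optimize import least_squares
z=[-.0071,.0354,.0455,.0215,-.0184,.0254,.0201,.0335,.0354,.0181,.0112]
rows=[[1.85,1.95,1.95],[1.85,1.75,1.75],[1.1,.95,1.05],[.55,.5,.65],[1.25,1.4,1.45],[1.35,1.25,1.15],[1.35,1.3,1.2],[1.15,1.,.85],[.65,.5,.4],[.4,.35,.25]]
y0=-.048
def run(p):
    th0,om0,b,m,db,gam=p;P=model(m);P=dict(P);P["I"]*=gam
    s=np.array([P["I"]*th0-P["ml"]*y0,P["I"]*om0]);y=y0;o=[th0+b-z[0]]
    global _c
    for k,R in enumerate(rows):
        for T,d in[(.05,0)]+[(.125,x/100) for x in R]:
            Fm=prop(s,y,d,T,P);s=Fm;y+=d
        o.append(th(s,y,P)+b+db*(y-y0)-z[k+1])
    return np.array(o)
for mask in([1,1,1,1,0,0],[1,1,1,1,1,0],[1,1,1,1,0,1],[1,1,1,1,1,1]):
    mk=np.array(mask,bool);base=np.array([-.0165,-.476,.01,.285,0,1.])
    def f(q):
        p=base.copy();p[mk]=q;return run(p)
    a=least_squares(f,base[mk],x_scale=np.array([.01,.05,.01,.02,.01,.1])[mk]);print(mask,a.x.round(4),"rms",np.sqrt((a.fun**2).mean()).round(5),a.fun.round(4))
E
python3 fit.py
```

```text
[1, 1, 1, 1, 0, 0] [-0.0124 -0.4625  0.0052  0.2937] rms 0.00191 [-0.0001  0.0015  0.0028 -0.0023  0.0027 -0.0029  0.0005  0.0003 -0.0026
 -0.0009  0.001 ]
[1, 1, 1, 1, 1, 0] [-0.0095 -0.4858  0.0025  0.2995  0.0186] rms 0.0016 [ 0.0001 -0.0009  0.0016 -0.0022  0.0029 -0.0027  0.001   0.0012 -0.0013
  0.      0.0001]
[1, 1, 1, 1, 0, 1] [-0.0124 -0.47    0.0052  0.2944  0.9865] rms 0.00191 [-0.0001  0.0016  0.0029 -0.0023  0.0026 -0.0028  0.0004  0.0002 -0.0026
 -0.001   0.0011]
[1, 1, 1, 1, 1, 1] [-0.0071 -0.6272  0.      0.315   0.0293  0.8202] rms 0.00128 [ 0.0001 -0.0014  0.0029 -0.0011  0.0008 -0.0018 -0.0002  0.0013 -0.0007
  0.0002 -0.    ]
```

```bash
cat > mh.py <<'E'
from cyc2 import *
import json
from scipy.optimize import least_squares
HF="hist.json"
WIN=10
def est(h):
    """h: list of [y_at_picture, z, rows_after]; last rows None. fits th0,om0,b,m over window"""
    w=h[-(WIN+1):];y0=w[0][0]
    def run(p,full=False):
        th0,om0,b,m=p;P=model(m);y=y0;s=np.array([P["I"]*th0-P["ml"]*y0,P["I"]*om0]);o=[(th0+b-w[0][1])/.002]
        for k in range(len(w)-1):
            for T,d in[(.05,0)]+[(.125,x) for x in w[k][2]]:
                s,y=step(s,y,d,T,P) if False else (prop(s,y,d,T,P),y+d)
            o.append((th(s,y,P)+b-w[k+1][1])/.002)
        if full:return s,y,P
        return np.array(o+[(m-.294)/.004,(b-.005)/.004])
    a=least_squares(run,[w[0][1]-.005,-.4 if h is None else 0,.005,.294],x_scale=[.01,.1,.01,.02])
    s,y,P=run(a.x,True);return s,y,P,a
def planmh(h,N,ref_fn,clk,wy=.05,dmax=.05):
    s,y,P,a=est(h);vl=h[-2][2][-1] if len(h)>1 else 0
    K=32;tt=clk+.05+np.arange(1,K+1)*(.125+.05/N)
    d,tp,yp=plan(s,y,vl,ref_fn(tt),N,wy=wy,P=P,dmax=dmax)
    d=[float(v) for v in np.round(d[:N]*2000)/2000]
    h[-1][2]=d;json.dump(h,open(HF,"w"))
    print(f"   est th {th(s,y,P):+.4f} om {s[1]/P['I']:+.3f} b {a.x[2]:+.4f} m {a.x[3]:.3f} res {(a.fun[:-2]*2).round(1)} mrad")
    print("LATERAL cm:",[round(x*100,2) for x in d],"pred th",tp[:N].round(3),"y",(yp[[N-1,8,16,-1]]*1000).round(0),"max",abs(tp).max().round(3))
def gomh(N,ref_fn,wy=.05,dmax=.05):
    h=json.load(open(HF));s=r.sense();p,D=cams.camera("top");clk=s["clock"]
    cv2.imwrite(f"pics/c_{clk:.2f}.png",p[:,:,::-1])
    y=h[-1][0]+sum(h[-1][2])
    X,n,uv=topmid(p,s);Y=(X[:2]-EE0)@EY/1000;z=float(-np.arcsin((Y-y)/.27))
    h.append([y,z,None]);pv,_,_=pivot(s)
    ym=(s["ee_pos"][:2]-EE0)@EY;xm=(s["ee_pos"][:2]-EE0)@EX
    print(f"clk {clk:.2f} n{n} z {z:+.4f} | ycmd {y*1000:.1f} meas {ym:.1f} x {xm:.1f} z {s['ee_pos'][2]:.1f} piv {pv[:2].round(0)} j7 {s['joints'][6]:.2f} j3 {s['joints'][2]:.2f} ref {ref_fn(clk)*1000:.0f}")
    planmh(h,N,ref_fn,clk,wy,dmax)
E
cat > b.py <<'E'
from mh import *
a=sys.argv;N=int(a[1]);t0=float(a[2]);T=float(a[3]);y0=float(a[4])/1000;A=float(a[5])/1000;wy=float(a[6]) if len(a)>6 else .05
gomh(N,lambda t:y0+ref(t,t0,T,A),wy=wy)
E
python3 - <<'E'
from mh import *
from fit import z,rows
y=-.048;h=[]
for k,zz in enumerate(z):
    R=[x/100 for x in rows[k]] if k<len(rows) else None
    h.append([y,zz,R]); y+=sum(R) if R else 0
planmh(h,3,lambda t:.277+0*t,12.47)
E
```

```text
[1, 1, 1, 1, 0, 0] [-0.0124 -0.4625  0.0052  0.2937] rms 0.00191 [-0.0001  0.0015  0.0028 -0.0023  0.0027 -0.0029  0.0005  0.0003 -0.0026
 -0.0009  0.001 ]
[1, 1, 1, 1, 1, 0] [-0.0095 -0.4858  0.0025  0.2995  0.0186] rms 0.0016 [ 0.0001 -0.0009  0.0016 -0.0022  0.0029 -0.0027  0.001   0.0012 -0.0013
  0.      0.0001]
[1, 1, 1, 1, 0, 1] [-0.0124 -0.47    0.0052  0.2944  0.9865] rms 0.00191 [-0.0001  0.0016  0.0029 -0.0023  0.0026 -0.0028  0.0004  0.0002 -0.0026
 -0.001   0.0011]
[1, 1, 1, 1, 1, 1] [-0.0071 -0.6272  0.      0.315   0.0293  0.8202] rms 0.00128 [ 0.0001 -0.0014  0.0029 -0.0011  0.0008 -0.0018 -0.0002  0.0013 -0.0007
  0.0002 -0.    ]
   est th +0.0070 om -0.105 b +0.0053 m 0.294 res [-0.1  1.5  2.8 -2.3  2.7 -2.9  0.5  0.3 -2.6 -0.9  1. ] mrad
LATERAL cm: [0.45, 0.4, 0.25] pred th [0.011 0.015 0.016] y [294. 293. 282. 277.] max 0.016
```

step_arm:
  rows: [0,0.45,0,0,0,0.4,0,0,0,0.25,0,0]

```text
clock: 12.9
ee_pos: [477.3, 57.1, 66.5]
tcp_rot: [-3.142, 0.0, 3.058]
ft_force: [-0.1, -0.0, -8.3]
opening: 0.323
```

```bash
python3 b.py 4 0 1 0 277
```

```text
clk 12.90 n3 z +0.0228 | ycmd 294.5 meas 294.7 x -35.2 z 66.5 piv [603.  47.] j7 1.66 j3 0.65 ref 277
   est th +0.0170 om -0.090 b +0.0053 m 0.294 res [-0.2  2.8 -2.2  2.8 -2.7  0.6  0.5 -2.4 -0.5  1.7 -0.4] mrad
LATERAL cm: [0.05, -0.05, -0.1, -0.1] pred th [0.01  0.007 0.004 0.002] y [293. 286. 279. 277.] max 0.01
```

step_arm:
  rows: [0,0.05,0,0,0,-0.05,0,0,0,-0.1,0,0,0,-0.1,0,0]

```text
clock: 13.45
ee_pos: [477.1, 54.7, 66.5]
tcp_rot: [-3.142, 0.0, 3.058]
ft_force: [-0.3, 0.5, -9.2]
opening: 0.321
```

```bash
python3 b.py 4 0 1 0 277
```

```text
clk 13.45 n3 z +0.0051 | ycmd 292.5 meas 292.2 x -35.2 z 66.5 piv [603.  44.] j7 1.67 j3 0.65 ref 277
   est th -0.0007 om +0.028 b +0.0058 m 0.294 res [ 0.1 -2.   3.2 -2.4  1.   0.8 -2.  -0.3  1.9 -0.5 -0.1] mrad
LATERAL cm: [-0.05, -0.05, -0.05, -0.1] pred th [0.001 0.002 0.002 0.001] y [290. 285. 279. 277.] max 0.002
```

step_arm:
  rows: [0,-0.05,0,0,0,-0.05,0,0,0,-0.05,0,0,0,-0.1,0,0]

```text
clock: 14.0
ee_pos: [476.9, 52.3, 66.5]
tcp_rot: [-3.142, 0.0, 3.058]
ft_force: [-0.4, -0.0, -8.9]
opening: 0.319
```

```bash
python3 b.py 5 0 1 0 277
```

```text
clk 14.00 n3 z +0.0059 | ycmd 290.0 meas 289.9 x -35.2 z 66.5 piv [602.  42.] j7 1.67 j3 0.65 ref 277
   est th +0.0006 om +0.031 b +0.0054 m 0.293 res [-0.2  3.  -2.6  0.8  0.7 -2.2 -0.5  1.6 -0.7 -0.1  0.1] mrad
LATERAL cm: [-0.1, -0.1, -0.1, -0.1, -0.1] pred th [ 0.    -0.001 -0.002 -0.002 -0.002] y [284. 281. 277. 277.] max 0.002
```

step_arm:
  rows: [0,-0.1,0,0,0,-0.1,0,0,0,-0.1,0,0,0,-0.1,0,0,0,-0.1,0,0]

```text
clock: 14.68
ee_pos: [476.5, 47.3, 66.5]
tcp_rot: [-3.142, 0.0, 3.058]
ft_force: [0.9, -0.4, -7.6]
opening: 0.319
```

```bash
python3 b.py 5 0 1 0 277
```

```text
clk 14.68 n3 z -0.0029 | ycmd 285.0 meas 284.8 x -35.2 z 66.5 piv [602.  37.] j7 1.68 j3 0.65 ref 277
   est th -0.0087 om +0.024 b +0.0063 m 0.295 res [ 0.1 -2.1  1.4  1.2 -1.6  0.2  2.2 -0.3 -0.2 -1.6  0.5] mrad
LATERAL cm: [0.25, 0.25, 0.2, 0.1, 0.05] pred th [0.002 0.008 0.01  0.009 0.007] y [293. 290. 281. 277.] max 0.01
```

step_arm:
  rows: [0,0.25,0,0,0,0.25,0,0,0,0.2,0,0,0,0.1,0,0]

```text
clock: 15.22
ee_pos: [477.2, 55.5, 66.5]
tcp_rot: [-3.142, 0.0, 3.058]
ft_force: [-0.2, -1.0, -8.9]
opening: 0.318
```

```bash
python3 - <<'E'
import json
h=json.load(open("hist.json"));h[-1][2]=h[-1][2][:4];json.dump(h,open("hist.json","w"));print(h[-1])
E
python3 b.py 4 0 1 0 277
```

```text
[0.28500000000000003, -0.002852719797616341, [0.0025, 0.0025, 0.002, 0.001]]
clk 15.22 n3 z +0.0148 | ycmd 293.0 meas 293.1 x -35.2 z 66.5 piv [603.  45.] j7 1.66 j3 0.65 ref 277
   est th +0.0089 om -0.040 b +0.0062 m 0.295 res [-0.1  1.3  1.  -1.8 -0.   2.  -0.5 -0.4 -1.9 -0.1  0.3] mrad
LATERAL cm: [0.05, -0.0, -0.05, -0.1] pred th [0.006 0.005 0.003 0.002] y [292. 286. 279. 277.] max 0.006
```

step_arm:
  rows: [0,0.05,0,0,0,0,0,0,0,-0.05,0,0,0,-0.1,0,0]

```text
clock: 15.78
ee_pos: [477.1, 54.2, 66.5]
tcp_rot: [-3.141, 0.0, 3.058]
ft_force: [-0.9, 0.2, -9.2]
opening: 0.313
```

```bash
python3 b.py 4 0 1 0 277
python3 - <<'E'
from h import *
np.set_printoptions(precision=1,suppress=True)
p=cv2.imread("pics/top0.png").astype(int)
print("green b-ch rows");
for v in(192,193,194,195,196,197):print(v,p[v,176:202,1]-p[v,176:202,2], )
q=cv2.imread("pics/c_6.60.png").astype(int)
for v in(196,198,200,202):print(v,q[v,315:340,1])
g=cv2.imread("pics/c_14.68.png");cv2.imwrite("pics/gz.png",cv2.resize(g[160:230,160:225],None,fx=10,fy=8,interpolation=cv2.INTER_CUBIC))
crop("c_14.68",150,140,250,190,3,"hold")
E
```

```text
clk 15.78 n3 z +0.0032 | ycmd 292.0 meas 291.8 x -35.2 z 66.5 piv [603.  44.] j7 1.67 j3 0.65 ref 277
   est th -0.0028 om +0.019 b +0.0066 m 0.295 res [-0.1  1.3 -1.4  0.4  2.4 -0.1 -0.1 -1.7 -0.4 -1.2  0.6] mrad
LATERAL cm: [0.1, 0.1, 0.05, -0.0] pred th [0.003 0.006 0.006 0.005] y [294. 289. 280. 277.] max 0.006
green b-ch rows
192 [101 101 102 101 100  95  85  77  72  72  71  71  72  70  71  77  85  98
 101 101 103 104 101 103 101 103]
193 [100 101 101 100 100  94  79  73  73  70  72  69  71  72  73  75  76  90
 101 100 102 101 101 102 102 101]
194 [101 100 101 102 100  91  79  71  70  78  81  82  79  79  76  73  78  92
 102 100 101 101 101 102 102 102]
195 [ 99 100 100 103 102  93  77  69  75  95  97  96  95  90  86  72  77  97
 100 101 102 102 102 102 102 103]
196 [103 102 100 101 100  91  78  71  85 101 102 100 101 100  88  75  76  96
 100 101 102 100 101 101 103 102]
197 [102 100 102 100  98  89  78  71  87 101 102 101 101  98  91  72  71  96
 102 101 101 101 102 101 102 102]
196 [ 67  73  74  72  72  79 120 171 190 151  94  68  71  69  85 135 179 178
 126  72  58  70  74  72  70]
198 [ 68  75  75  71  74  81 123 175 184 143  90  69  69  74  82 135 182 173
 114  55  62  66  72  71  70]
200 [ 74  70  69  74  70  83 129 183 184 134  82  69  69  72  90 147 191 178
 110  60  58  67  73  70  67]
202 [ 75  68  71  72  69  82 138 181 182 133  82  70  66  74  93 147 195 178
 107  61  62  69  69  72  66]
```

View pics/gz.png

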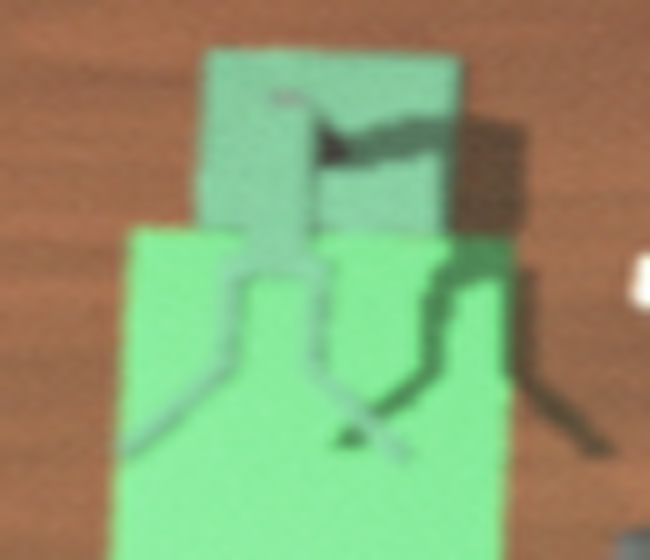

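View pics/hold.png

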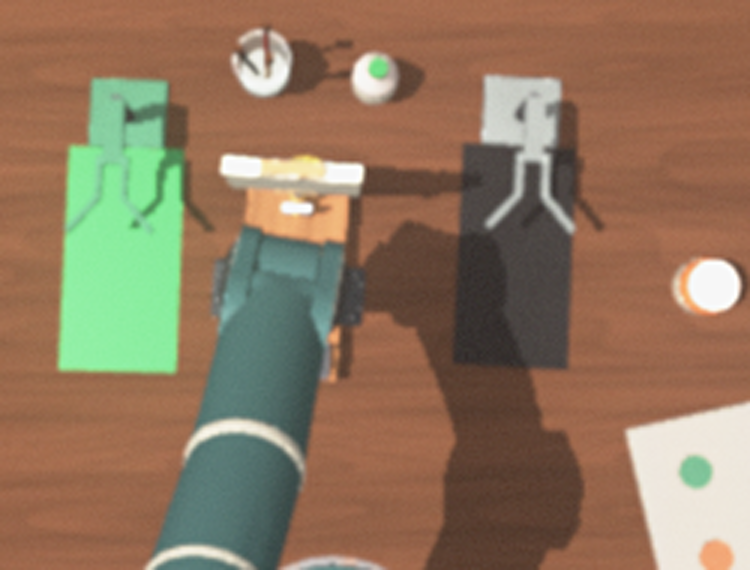

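```bash
python3 - <<'E'
from h import *
from cyc2 import EX,EY,EE0
np.set_printoptions(precision=1,suppress=True)
for z in(130,136):
    G=at_z("top",187.2,196,z);W_=at_z("top",327.1,199,z);print("green slot",G,"grey slot",W_)
# strips slot end rows: green closed end (inner) row ~194.3 at slot x=+23
print("slot end green",at_z("top",187.2,194.3,136),"tips",at_z("top",172.3,216.3,136),at_z("top",200.5,216.3,136))
print("grey mat/plate axis at its x: y=",-240.9-.085*(at_z("top",327.1,199,133)[0]-500))
print("green mat axis:",262.8-.0455*(at_z("top",187.2,196,133)[0]-613))
P0=(EE0+126*EX)
for t in(np.array([613,263.2]),np.array([613,265])):print(t,(t-P0)@EX,(t-P0)@EY)
E
```

```text
green slot [629.4 261.4 130. ] grey slot [ 611.6 -251.8  130. ]
green slot [628.7 260.6 136. ] grey slot [ 611.  -250.9  136. ]
slot end green [635.  260.6 136. ] tips [555.1 314.5 136. ] [553.8 212.1 136. ]
grey mat/plate axis at its x: y= -250.36018855553033
green mat axis: 262.06958606740227
[613.  263.2] -43.26405652219053 511.4314652588719
[613 265] -43.41488623059554 513.2251347933911
```

step_arm:
  rows: [0,0.1,0,0,0,0.1,0,0,0,0.05,0,0,0,0,0,0]

```text
clock: 16.32
ee_pos: [477.3, 56.9, 66.5]
tcp_rot: [-3.142, -0.0, 3.058]
ft_force: [-0.2, 0.5, -8.9]
opening: 0.32
```

```bash
python3 b.py 4 0 1 0 277
```

```text
clk 16.32 n3 z +0.0121 | ycmd 294.5 meas 294.5 x -35.2 z 66.5 piv [603.  46.] j7 1.66 j3 0.65 ref 277
   est th +0.0054 om -0.001 b +0.0067 m 0.295 res [ 0.1 -1.3  0.6  2.6  0.1  0.  -1.6 -0.3 -1.1  0.5  0. ] mrad
LATERAL cm: [-0.05, -0.1, -0.1, -0.15] pred th [ 0.004  0.002  0.    -0.001] y [290. 284. 278. 277.] max 0.004
```

step_arm:
  rows: [0,-0.05,0,0,0,-0.1,0,0,0,-0.1,0,0,0,-0.15,0,0]

```text
clock: 16.88
ee_pos: [477.0, 52.7, 66.5]
tcp_rot: [-3.142, 0.0, 3.058]
ft_force: [0.9, 0.0, -8.6]
opening: 0.314
```

```bash
python3 b.py 4 17.6 4.5 284 227.5 .05
```

```text
clk 16.88 n3 z +0.0075 | ycmd 290.5 meas 290.3 x -35.2 z 66.5 piv [603.  42.] j7 1.67 j3 0.65 ref 284
   est th +0.0009 om +0.049 b +0.0065 m 0.295 res [-0.   0.4  2.4 -0.2 -0.2 -1.8 -0.5 -1.3  0.5  0.5 -0.2] mrad
LATERAL cm: [-0.6, -0.55, -0.4, -0.25] pred th [-0.015 -0.026 -0.03  -0.03 ] y [272. 282. 351. 508.] max 0.03
```

step_arm:
  rows: [0,-0.6,0,0,0,-0.55,0,0,0,-0.4,0,0,0,-0.25,0,0]

```text
clock: 17.42
ee_pos: [475.4, 34.5, 66.5]
tcp_rot: [-3.141, 0.0, 3.057]
ft_force: [0.1, 0.3, -8.1]
opening: 0.32
```

```bash
python3 b.py 4 17.6 4.5 284 227.5 .05
```

```text
clk 17.43 n3 z -0.0212 | ycmd 272.5 meas 272.0 x -35.2 z 66.5 piv [601.  24.] j7 1.71 j3 0.65 ref 284
   est th -0.0280 om +0.081 b +0.0065 m 0.295 res [-0.1  2.3 -0.2 -0.2 -1.9 -0.5 -1.2  0.6  0.7  0.5 -0.3] mrad
LATERAL cm: [-0.15, -0.0, 0.15, 0.25] pred th [-0.027 -0.027 -0.025 -0.023] y [275. 307. 399. 518.] max 0.028
```

step_arm:
  rows: [0.4,-0.15,0,0,0.8,0,0,0,1.0,0.15,0,0,1.0,0.25,0,0]

```text
clock: 17.98
ee_pos: [442.9, 40.4, 66.5]
tcp_rot: [3.141, -0.0, 3.058]
ft_force: [-0.2, -0.2, -8.7]
opening: 0.318
```

```bash
python3 b.py 4 17.6 4.5 284 227.5 .05
```

```text
clk 17.98 n3 z -0.0151 | ycmd 275.0 meas 275.1 x -68.1 z 66.5 piv [568.  30.] j7 1.67 j3 0.67 ref 285
   est th -0.0221 om -0.100 b +0.0068 m 0.294 res [ 0.  -0.   0.  -1.6 -0.2 -0.9  0.9  1.   0.7  0.  -0.2] mrad
LATERAL cm: [0.4, 0.55, 0.6, 0.7] pred th [-0.022 -0.018 -0.015 -0.011] y [298. 346. 443. 516.] max 0.029
```

step_arm:
  rows: [1.0,0.4,0,0,1.0,0.55,0,0,1.0,0.6,0,0,1.0,0.7,0,0]

```text
clock: 18.52
ee_pos: [405.1, 66.4, 66.5]
tcp_rot: [-3.142, 0.0, 3.058]
ft_force: [0.3, -0.6, -8.5]
opening: 0.325
```

```bash
python3 b.py 4 17.6 4.5 284 227.5 .05
```

```text
clk 18.52 n3 z +0.0038 | ycmd 297.5 meas 297.9 x -107.9 z 66.5 piv [531.  56.] j7 1.56 j3 0.69 ref 298
   est th -0.0037 om -0.248 b +0.0064 m 0.292 res [ 0.  -0.4 -2.  -0.6 -1.2  0.6  0.7  0.5  0.6  2.6 -1.2] mrad
LATERAL cm: [0.5, 0.55, 0.7, 0.85] pred th [-0.016 -0.018 -0.016 -0.011] y [323. 380. 471. 513.] max 0.025
```

step_arm:
  rows: [1.0,0.5,0,0,0.9,0.55,0,0,0.7,0.7,0,0,0.4,0.85,0,0]

```text
clock: 19.08
ee_pos: [377.7, 94.9, 66.5]
tcp_rot: [3.142, 0.0, 3.058]
ft_force: [-0.2, 0.1, -7.7]
opening: 0.32
```

```bash
python3 b.py 4 17.6 4.5 284 227.5 .05
```

```text
clk 19.07 n3 z -0.0044 | ycmd 323.5 meas 324.0 x -137.6 z 66.5 piv [503.  84.] j7 1.45 j3 0.69 ref 330
   est th -0.0106 om -0.309 b +0.0064 m 0.292 res [ 0.1 -2.  -0.6 -1.3  0.6  0.7  0.5  0.6  2.4 -1.6  0.2] mrad
LATERAL cm: [1.05, 1.15, 1.2, 1.25] pred th [-0.01  -0.001  0.005  0.011] y [370. 430. 496. 512.] max 0.023
```

step_arm:
  rows: [0,1.05,0.2,0,0,1.15,0.3,0,0,1.2,0.3,0,0,1.25,0.2,0]

```text
clock: 19.62
ee_pos: [382.0, 141.4, 56.1]
tcp_rot: [-3.141, -0.0, 3.058]
ft_force: [0.8, 1.1, -8.0]
opening: 0.316
```

```bash
python3 b.py 4 17.6 4.5 284 227.5 .05
```

```text
clk 19.62 n3 z +0.0272 | ycmd 370.0 meas 370.7 x -137.2 z 56.1 piv [508. 131.] j7 1.38 j3 0.65 ref 377
   est th +0.0204 om -0.429 b +0.0057 m 0.293 res [ 0.  -1.3 -2.  -0.1  0.  -0.1  0.1  2.3 -0.9  2.9 -1.1] mrad
LATERAL cm: [0.85, 0.8, 0.85, 0.95] pred th [0.002 0.    0.002 0.007] y [405. 456. 503. 512.] max 0.02
```

step_arm:
  rows: [0,0.85,0.2,0,0,0.8,0.3,0,0,0.85,0.3,0,0,0.95,0.2,0]

```text
clock: 20.18
ee_pos: [384.8, 175.5, 46.2]
tcp_rot: [-3.141, -0.0, 3.058]
ft_force: [0.4, -0.2, -8.1]
opening: 0.317
```

```bash
python3 b.py 4 17.6 4.5 284 227.5 .05
```

```text
clk 20.18 n3 z +0.0112 | ycmd 404.5 meas 404.9 x -137.3 z 46.2 piv [510. 165.] j7 1.34 j3 0.62 ref 428
   est th +0.0058 om -0.341 b +0.0054 m 0.293 res [ 0.1 -2.2 -0.3 -0.2 -0.2  0.   2.1 -1.1  2.8 -1.2  0.1] mrad
LATERAL cm: [1.05, 1.05, 1.05, 1.0] pred th [0.004 0.011 0.016 0.02 ] y [446. 486. 511. 511.] max 0.021
```

step_arm:
  rows: [0,1.05,0,0,0,1.05,0,0,0,1.05,0,0,0,1.0,0,0]

```text
clock: 20.72
ee_pos: [388.4, 217.1, 46.5]
tcp_rot: [3.142, 0.0, 3.058]
ft_force: [0.9, -0.5, -9.7]
opening: 0.318
```

```bash
python3 b.py 4 17.6 4.5 284 227.5 .05
```

```text
clk 20.73 n4 z +0.0225 | ycmd 446.0 meas 446.7 x -137.2 z 46.5 piv [514. 207.] j7 1.26 j3 0.60 ref 473
   est th +0.0177 om -0.362 b +0.0053 m 0.293 res [ 0.  -0.4 -0.3 -0.3 -0.1  2.  -1.3  2.5 -1.7 -0.9  0.5] mrad
LATERAL cm: [1.05, 1.0, 0.9, 0.8] pred th [0.015 0.021 0.023 0.024] y [483. 507. 514. 511.] max 0.024
```

step_arm:
  rows: [0,1.05,0,0,0,1.0,0,0,0,0.9,0,0,0,0.8,0,0]

```text
clock: 21.28
ee_pos: [391.5, 254.3, 46.4]
tcp_rot: [-3.141, -0.0, 3.058]
ft_force: [0.1, -0.2, -8.3]
opening: 0.321
```

```bash
python3 b.py 4 17.6 4.5 284 227.5 .04
```

```text
clk 21.27 n4 z +0.0221 | ycmd 483.5 meas 484.0 x -137.3 z 46.4 piv [517. 244.] j7 1.20 j3 0.59 ref 501
   est th +0.0174 om -0.304 b +0.0057 m 0.292 res [-0.   0.1 -0.1  0.1  2.2 -1.   2.7 -1.6 -1.6 -2.   1.1] mrad
LATERAL cm: [1.05, 0.95, 0.75, 0.55] pred th [0.022 0.03  0.03  0.028] y [517. 524. 516. 511.] max 0.03
```

step_arm:
  rows: [0,1.05,0,0,0,0.95,0,0,0,0.75,0,0,0,0.55,0,0]

```text
clock: 21.82
ee_pos: [394.2, 287.1, 46.4]
tcp_rot: [-3.141, 0.0, 3.058]
ft_force: [0.2, 0.5, -8.3]
opening: 0.317
```

```bash
python3 b.py 3 0 1 0 510 .03
```

```text
clk 21.82 n3 z +0.0299 | ycmd 516.5 meas 516.9 x -137.3 z 46.4 piv [520. 277.] j7 1.16 j3 0.58 ref 510
   est th +0.0243 om -0.220 b +0.0059 m 0.291 res [ 0.  -0.   0.1  2.3 -0.9  2.9 -1.5 -1.5 -2.2  0.1  0.4] mrad
LATERAL cm: [0.6, 0.45, 0.25] pred th [0.023 0.024 0.021] y [530. 523. 512. 510.] max 0.024
```

step_arm:
  rows: [0,0.6,0,0,0,0.45,0,0,0,0.25,0,0]

```text
clock: 22.25
ee_pos: [395.3, 299.8, 46.4]
tcp_rot: [-3.142, 0.0, 3.058]
ft_force: [-1.0, 0.9, -9.2]
opening: 0.317
```

```bash
python3 b.py 4 0 1 0 510 .03
```

```text
clk 22.25 n3 z +0.0233 | ycmd 529.5 meas 529.7 x -137.2 z 46.4 piv [521. 289.] j7 1.14 j3 0.58 ref 510
   est th +0.0178 om -0.110 b +0.0061 m 0.291 res [-0.   0.1  2.4 -0.8  3.1 -1.3 -1.4 -2.1 -0.1 -0.7  0.6] mrad
LATERAL cm: [0.25, 0.1, -0.0, -0.1] pred th [0.015 0.014 0.01  0.006] y [532. 522. 512. 510.] max 0.015
```

step_arm:
  rows: [0,0.25,0,0,0,0.1,0,0,0,0,0,0,0,-0.1,0,0]

```text
clock: 22.8
ee_pos: [395.5, 301.9, 46.4]
tcp_rot: [-3.141, -0.0, 3.058]
ft_force: [0.2, -0.8, -8.4]
opening: 0.318
```

```bash
python3 b.py 4 0 1 0 510 .03
```

```text
clk 22.80 n3 z +0.0162 | ycmd 532.0 meas 531.8 x -137.2 z 46.4 piv [521. 291.] j7 1.13 j3 0.58 ref 510
   est th +0.0097 om +0.025 b +0.0060 m 0.291 res [-0.1  2.3 -0.9  2.9 -1.5 -1.6 -2.3 -0.2 -0.3  1.7 -0.5] mrad
LATERAL cm: [-0.4, -0.4, -0.35, -0.3] pred th [-0.    -0.007 -0.01  -0.01 ] y [518. 511. 510. 510.] max 0.01
```

step_arm:
  rows: [0,-0.4,0,0,0,-0.4,0,0,0,-0.35,0,0,0,-0.3,0,0]

```text
clock: 23.35
ee_pos: [394.3, 287.3, 46.5]
tcp_rot: [-3.142, 0.0, 3.058]
ft_force: [-0.8, -0.2, -8.6]
opening: 0.319
```

```bash
python3 b.py 4 0 1 0 510 .03
```

```text
clk 23.35 n3 z -0.0098 | ycmd 517.5 meas 517.1 x -137.2 z 46.5 piv [520. 277.] j7 1.15 j3 0.58 ref 510
   est th -0.0159 om +0.097 b +0.0066 m 0.293 res [ 0.  -0.1  3.6 -0.9 -1.  -1.9  0.  -0.3  1.5 -1.7  0.5] mrad
LATERAL cm: [0.1, 0.15, 0.1, 0.0] pred th [-0.003  0.004  0.006  0.005] y [521. 516. 511. 510.] max 0.006
```

step_arm:
  rows: [0,0.1,0,0,-0.4,0.15,0,0,-0.7,0.1,0,0,-0.7,0,0,0]

```text
clock: 23.9
ee_pos: [413.2, 289.6, 46.5]
tcp_rot: [-3.142, 0.0, 3.058]
ft_force: [-0.2, -0.1, -8.3]
opening: 0.32
```

```bash
python3 b.py 4 0 1 0 509 .025
```

```text
clk 23.90 n3 z +0.0130 | ycmd 521.0 meas 521.0 x -118.5 z 46.5 piv [539. 279.] j7 1.18 j3 0.57 ref 509
   est th +0.0064 om -0.004 b +0.0066 m 0.293 res [-0.1  3.5 -0.9 -1.1 -1.9  0.  -0.3  1.5 -1.7  0.7 -0.1] mrad
LATERAL cm: [-0.1, -0.15, -0.15, -0.15] pred th [ 0.002 -0.001 -0.003 -0.003] y [515. 511. 509. 509.] max 0.003
```

step_arm:
  rows: [-0.5,-0.1,0,0,-0.4,-0.15,0,0,-0.4,-0.15,0,0,-0.3,-0.15,0,0]

```text
clock: 24.45
ee_pos: [428.3, 282.5, 46.5]
tcp_rot: [-3.141, 0.0, 3.058]
ft_force: [-0.0, 0.4, -8.6]
opening: 0.316
```

```bash
python3 b.py 4 0 1 0 510.5 .025; python3 - <<'E'
import glob
from h import *
f=sorted(glob.glob("pics/c_24*.png"))[-1]
p=cv2.imread(f)[150:260,155:245];cv2.imwrite("pics/dz.png",cv2.resize(p,None,fx=7,fy=5.4,interpolation=cv2.INTER_CUBIC))
E
```

```text
clk 24.45 n4 z +0.0040 | ycmd 515.5 meas 515.2 x -103.0 z 46.5 piv [554. 272.] j7 1.21 j3 0.57 ref 510
   est th -0.0034 om +0.049 b +0.0071 m 0.294 res [ 0.  -0.6 -0.7 -1.6  0.3  0.   1.9 -1.2  1.2  0.4 -0.3] mrad
LATERAL cm: [-0.15, -0.15, -0.1, -0.05] pred th [-0.004 -0.004 -0.004 -0.003] y [511. 510. 510. 511.] max 0.004
```

View pics/dz.png

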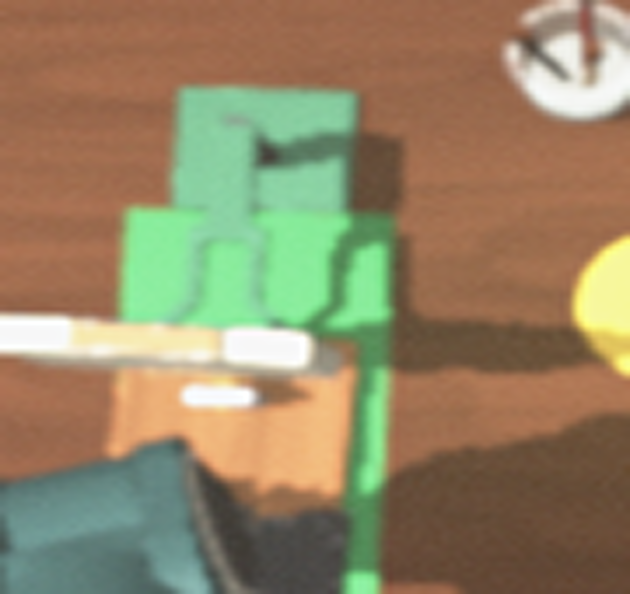

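step_arm:
  rows: [-0.5,-0.15,0,0,-0.6,-0.15,0,0,-0.5,-0.1,0,0,-0.4,-0.05,0,0]

```text
clock: 25.0
ee_pos: [448.0, 276.4, 46.4]
tcp_rot: [-3.141, 0.0, 3.058]
ft_force: [-0.0, 0.6, -8.6]
opening: 0.316
```

```bash
python3 b.py 4 0 1 0 510.5 .02
```

```text
clk 25.00 n3 z +0.0030 | ycmd 511.0 meas 510.8 x -82.8 z 46.4 piv [574. 266.] j7 1.24 j3 0.57 ref 510
   est th -0.0039 om +0.025 b +0.0070 m 0.294 res [ 0.  -0.7 -1.6  0.3 -0.   1.8 -1.2  1.1  0.2 -0.6  0.1] mrad
LATERAL cm: [0.0, 0.0, 0.0, -0.0] pred th [-0.001  0.     0.     0.   ] y [511. 511. 511. 510.] max 0.001
```

step_arm:
  rows: [-0.7,0,0,0,-0.9,0,0,0,-0.9,0,0,0,-0.9,0,0,0,-0.5,0,0,0]

```text
clock: 25.68
ee_pos: [487.2, 273.1, 46.4]
tcp_rot: [-3.141, 0.0, 3.057]
ft_force: [-0.8, 0.4, -9.3]
opening: 0.316
```

```bash
python3 - <<'E'
from mh import *
s=r.sense();p,D=shot("top","d1")
X,n,uv=topmid(p,s);Y=(X[:2]-EE0)@EY;print("theta",-np.arcsin((Y-511)/270),n,"x",(s["ee_pos"][:2]-EE0)@EX,(s["ee_pos"][:2]-EE0)@EY,s["ee_pos"],s["ft_force"],s["torque"],pivot(s)[0],s["clock"])
p=cv2.imread("pics/d1.png")[150:260,155:245];cv2.imwrite("pics/dz2.png",cv2.resize(p,None,fx=7,fy=5.4,interpolation=cv2.INTER_CUBIC))
E
```

```text
theta 0.004186093240608092 3 x -43.493875415416426 510.77333346668553 [487.15897427 273.12151991  46.42397434] [-0.78890455  0.40541755 -9.33380768] [-0.02174344  0.16254958 -0.01432272] [612.71313547 262.5313073   59.82397434] 25.675
```

View pics/dz2.png

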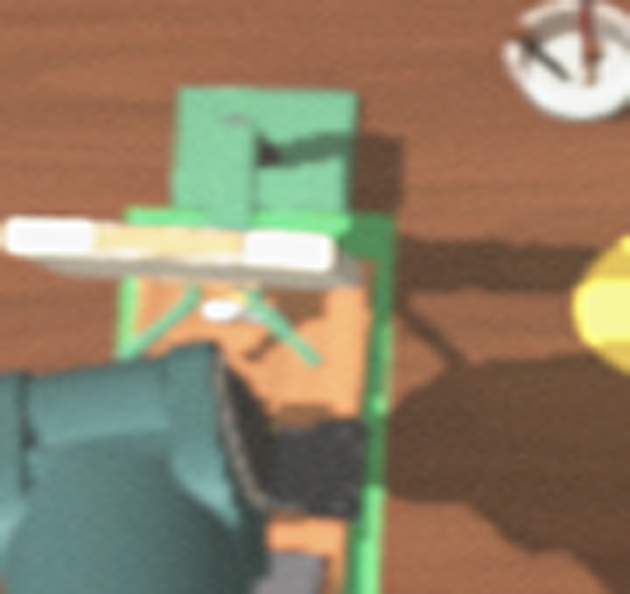

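step_arm:
  rows: [0,0,0.3,0,0,0,0.3,0,0,0,0.25,0,0,0,0.1,0,0,0,0.05,0]

```text
clock: 26.35
ee_pos: [486.4, 273.3, 36.5]
tcp_rot: [-3.142, -0.0, 3.058]
ft_force: [-4.9, -1.6, 1.2]
opening: 0.317
```

```bash
python3 - <<'E'
from mh import *
s=r.sense();p,D=shot("top","d2")
X,n,uv=topmid(p,s);Y=(X[:2]-EE0)@EY;print("theta",-np.arcsin((Y-511)/270),n,s["ee_pos"],s["tcp_rot"],s["ft_force"],s["torque"],pivot(s)[0],s["clock"])
E
```

```text
theta 0.0023659491329467756 3 [486.35849668 273.32246366  36.48315633] [-3.14151430e+00 -1.35268794e-04  3.05785971e+00] [-4.85012646 -1.63181691  1.18236543] [-0.26588132  0.88334824 -0.0122285 ] [611.91704875 262.78443725  49.88315633] 26.35
```

step_arm:
  rows: [0,0,0,0,0,0,0,0,0,0,0,0,0,0,0,0,0,0,0,0]
  claw: 100

```text
clock: 27.02
ee_pos: [486.5, 273.3, 36.5]
tcp_rot: [-3.142, 0.0, 3.058]
ft_force: [0.3, 0.1, 0.9]
opening: 0.813
```

```bash
python3 - <<'E'
from mh import *
s=r.sense();p,D=shot("top","d3");shot("side","sd3")
X,n,uv=topmid(p,s);Y=(X[:2]-EE0)@EY;print("theta",-np.arcsin((Y-511)/270),n,s["ee_pos"],s["ft_force"],s["opening"],s["clock"])
crop("side sd3".split()[1],150,110,190,150,4,"sz3")
E
```

```text
theta 0.0002663769048385793 3 [486.47936237 273.33589445  36.47450631] [0.28658491 0.07484467 0.92518313] 0.8131558928770217 27.025
```

View pics/sz3.png

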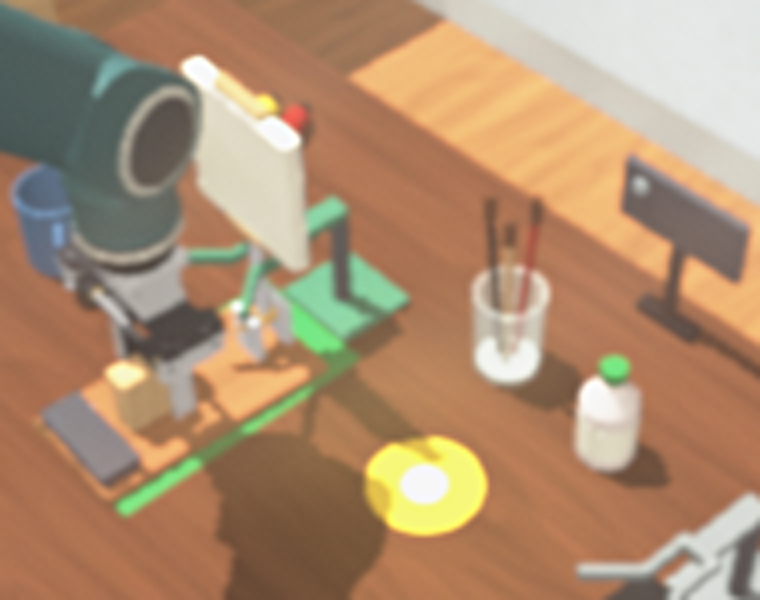

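step_arm:
  rows: [0.5,0,0,0,1.0,0,0,0,1.0,0,-1,0,0.5,0,-3,0,0,0,-4,0]

```text
clock: 27.75
ee_pos: [455.2, 275.7, 117.4]
tcp_rot: [-3.141, -0.001, 3.058]
ft_force: [1.2, 0.1, 0.5]
opening: 1.0
```

step_arm:
  rows: [0,0,-4,0,0,0,-3,0,0,0,-1,0,0,0,0,0,0,0,0,0]

```text
clock: 28.38
ee_pos: [455.9, 275.6, 195.4]
tcp_rot: [-3.14, -0.001, 3.058]
ft_force: [0.5, -0.8, 0.6]
opening: 1.001
```

```bash
python3 - <<'E'
from mh import *
s=r.sense();p,D=shot("top","e1");p2,D2=shot("side","se1")
print(s["ee_pos"],s["ft_force"],s["opening"],s["clock"])
# plate edges with green mat: easel pose
pv,ex,ey=np.array([612,262.8,50]),0,0
o=wood(p,proj("top",pv+[0,0,270]));u=np.median((o[:,1]+o[:,2])/2);v=o[:,0].mean();X=at_z("top",u,v,319)
print("canvas top",X)
crop("se1",150,110,190,150,4,"sz4");crop("e1",140,140,130,140,5,"tz4")
E
```

```text
[455.94352781 275.61962904 195.44683239] [ 0.52926552 -0.75113357  0.61662315] 1.0010327840868132 28.375
canvas top [612.92784694 273.05571646 319.        ]
```

View pics/sz4.png

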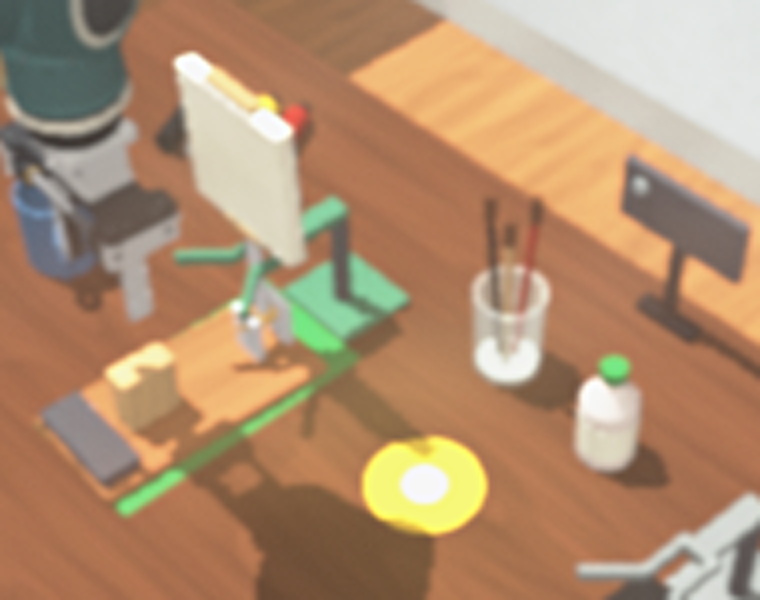

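View pics/tz4.png

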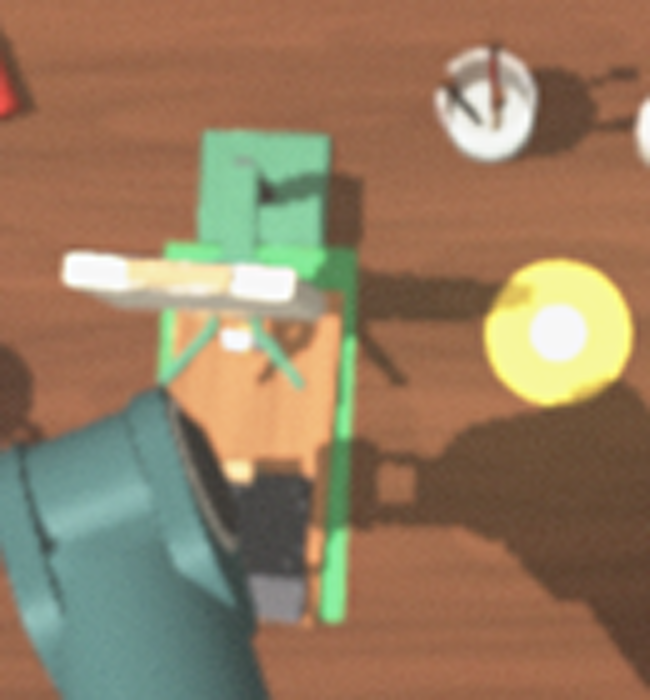

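step_arm:
  rows: [0,0,0,0,0,0,0,0,0,0,0,0,0,0,0,0]

```text
clock: 28.98
ee_pos: [456.6, 275.8, 196.5]
tcp_rot: [-3.141, 0.0, 3.058]
ft_force: [-0.4, 0.4, 0.2]
opening: 0.998
```

```bash
python3 - <<'E'
from mh import *
s=r.sense();p,D=shot("top","e2")
pv=np.array([612,262.8,50])
o=wood(p,proj("top",pv+[0,0,270]));u=np.median((o[:,1]+o[:,2])/2);X=at_z("top",u,o[:,0].mean(),319)
print("canvas top",X,s["clock"])
print("plate right edge (R-channel crossing), y at x~560:")
hs=p[...,0].astype(int)-p[...,1]
for v in(214,218,222,250,256):print(v,hs[v,196:214])
print(r.job_done())
E
```

```text
canvas top [613.00121091 278.70110674 319.        ] 28.975
plate right edge (R-channel crossing), y at x~560:
214 [ 17 -30 -46   2  50  60  56  53  52  59  68  21 -72 -92 -50  28  54  53]
218 [ 61  58  54  44  49  59  57  53  55  61  65   4 -80 -87 -30  34  53  51]
222 [  62   61   61   59   59   57   56   53   58   65   47  -52 -101  -84
  -20   42   57   52]
250 [   3    0    4    1   19   57   69   68   22  -77 -102  -97  -78   -1
   51   59   56   57]
256 [   3    4    2    2    8   33   58   49  -44 -101 -101  -98  -73   15
   57   57   55   55]
the job is handed in; nothing more can be done
None
```

The easel is parked and released in the green drying dock, and I handed the job in at about 29 s of the 72 s. No verdict came back.

**What was done:**
- I gripped the easel by the handle and lifted it 30 mm, then drew it back out of the grey fork.
- The mast was kept balanced by sideways base moves worked out from top-camera pictures. Its largest lean was about 0.09–0.10 rad, just after it left the fork.
- I held it over the photo mark, mast within about 0.04 rad of vertical, from about 11.4 s to 17.5 s. The foot of the mast was about 15 mm or less from the mark for most of that.
- I then brought it to the green dock, slid the mast into the fork with less than 0.01 rad of lean, set the plate down and opened the gripper. The arm withdrew back and up.

**Last checks:**
- **Parking:** by the arm's reading, the easel's origin was within about 2 mm of the dock I measured. It is turned about 0.04 rad, because I left that small turn uncorrected.
- **Bystanders:** the brush jar and bottle looked undisturbed in the last pictures. I did not measure any of the four bystanders again.
- **Release:** the arm was clear at 196 mm height with no force on it.

**One thing not settled:** after release the mast was still sinking slowly sideways onto the fork arm. The canvas top moved from 10 to 16 mm off centre in 0.6 s, to a lean of about 0.06 rad at about 0.035 rad/s. That is inside the limits of 0.2 rad and 0.15 rad/s, and the fork arm should stop it, but I handed in without waiting for it to come to rest.

**A disagreement along the way:** I first read the stated mast inertia as being about its centre of mass, which contradicted the motion I measured. Taking it about the pivot fitted to about 2 mrad.

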